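# Hang the dough scraper to dry with an S-hook

### The job

Pick up the S-hook (yellow grip), pass its lower tip through the hole in the swivelling hang plate on top of the red dough scraper, which stands in the drying rack, and with the hook alone lift the scraper out and hang it on the rail: hook over the bar, scraper dangling freely and still, hook let go. Feel gently for the hole, never pressing the hook on the scraper with 10 N, set it gently on the bar, do not touch the scrapers with the gripper, and leave everything else on the table undisturbed.

Things in the scene. Friction and masses are not known exactly. Their poses are not given: they have to be found in the camera images.
- hook_grip (a point): S-hook, 60 g, 4 mm steel wire with a yellow grip sleeve 24 (x) by 14 (y, the width to grasp) by 40 mm high (z -22 to +18). This point is the origin of the hook's frame, in the sleeve. x: level, the way the lower tip points; z up; the wire lies in the plane y = 0. Start: hanging in the stand's slot, the sleeve's underside 60 mm above the table; lift it straight up
- hook_tip (a point): end of the lower tip, on the wire's centre line; axes as hook_grip. Lower wire in the hook's frame, (x, z) mm: (-6,-18) (-20,-36) (-27,-46) (-27,-56) (-22,-63) (-15,-65) (-8,-61) (8,-46.6 = tip). The last piece rises at 42 degrees: moved along it (forward and up, no turning) the tip passes the hole until the plate is in the valley
- hook_valley (a point): upper side of the wire at the lowest place of the lower curl, where a hung plate rests: (-15, 0, -63) mm in the hook's frame; axes as hook_grip
- hook_crown (a point): where the rail bar's centre lies when the upper curl sits on it: (-34, 0, 28) mm in the hook's frame; axes as hook_grip. Upper wire, (x, z) mm: (-10,10) (-20,14) (-25,24) (-28,32) (-34,35) (-40,32) (-44,24) (-50,13 = upper tip, pointing down). The curl is about 15 mm wide inside and opens downward
- hook_stand: fixed pale wooden stand; origin at the table under its centre, x along its slot and along the hook's x. Two walls 70 mm long, top at 60 mm, with an 8 mm slot between them (32 mm over both), on a foot 90 by 60 mm
- scraper_red_pivot (a point): swivel pin of the red dough scraper (steel blade 64 wide, 4 thick; red handle on top, 62 to 80 mm above the blade's lower edge, pin at 71). x: level, through the plates, away from the robot; y along the width; z up. On the pin a flat red hang plate, 56 wide, 4 mm thick, swivels stiffly in the plane x = 0. 145 g in all (+-20 %). Stands upright in the rack, pin 83 mm above the table
- rack: fixed dark wooden drying rack, 250 (y) by 60 (x), 45 mm high, origin at the table under its centre. Three slots in a row along y, 80 mm apart, floor 12 mm above the table, so 33 mm deep; a plate stands in each, its x as the rack's. The red scraper is in any of the three
- scraper_white: white scraper, otherwise as the red one, in the same rack; origin at the middle of its lower edge. Leave it standing
- scraper_blue: scraper with blue handle, as the red one, in the same rack; origin at the middle of its lower edge. Leave it standing
- rail_mid (a point): middle of the rail's level round bar, 10 mm thick, 320 mm long along this frame's y, its centre 240 mm above the table, fixed on a post at each end. x is level, across the bar. The hook may be hung from either side, anywhere in the middle 200 mm
- bowl: steel bowl, rim radius 60 mm, 60 mm high; bystander, origin at its foot
- jar: glass jar with yellow cap, 70 mm thick, 110 mm high; bystander, origin at its foot
- brush: pastry brush lying on the table; bystander, origin on its underside
- pin: wooden rolling pin, 44 mm thick, 300 mm long; bystander, origin on its underside
- scraper_red: the whole red scraper; origin at the middle of its lower edge, axes as its pin. The hang plate's round 11 mm hole lies 24 to 30 mm from the pin (the plate also slides stiffly on it) and swung up to 32 degrees to either side of straight up; neither is measured. Plate edges 15 mm below and 13 mm above the hole. The tip has 1 mm to spare up and down, 3 mm sideways; beside the hole the plate resists
- rail: the whole rail (bar, posts and feet), steel, fixed; origin at the table under the bar's middle, axes as the bar's middle point

How it is judged:
By the outcome, as a careful person would: the job done as asked, in the order asked, and still so for the second after the job is handed in, with the robot touching nothing.
It also fails if it takes over 70 s, if anything falls off the work surface, if the arm or the gripper's body presses on something with over 40 N, if the wrist force passes 120 N, or if a joint passes its speed limit or range.

### The arm

A 6-joint arm with a two-finger parallel gripper is mounted at the origin on the work surface. World frame = base frame: x ahead of the robot, y to its left, z up, the work surface at z = 0. Lengths are in m, angles in rad, forces in N, time in s.
With the tool pointing down it reaches from about 0.375 to 0.925 m from the base axis. Payload 5.7 kg.
Tool frame: the origin (TCP) lies midway between the tips of the shut fingers; the grasp point (between the pads) lies 19 mm behind it; z points along the fingers, x is the direction in which the jaws open and shut, and the axes are right-handed (so a half turn about z gives the same grasp; the last joint's range is limited). The gripper opens to 85 mm and grips with 20 to 120 N. Pads are 22 mm wide; open, the fingers measure 114 mm over their backs; the gripper's body (76 mm by 85 mm) begins 54 mm behind the grasp point. The pads swing forward as they close: fully open they stand 13 mm farther back than shut.
Start: joints at [0.995, 0.359, 1.51, -0, 1.272, -0.115], TCP at [0.267, 0.537, 0.206] pointing down, gripper open.
Joint ranges: [-2.97, 2.97], [-1.01, 2.36], [0.21, 2.38], [-0.96, 4.11], [0.2, 2.71], [-2.98, 2.98]. Speed limits (rad/s): [2.39, 2.39, 3.14, 3.14, 3.14, 3.14].

### API

Orientations are given as a unit quaternion [w, x, y, z].
In Python, from rig import arm gives the robot as it stands.
- The arm moves only by the shell command python3 -m creep 'ROWS' [FORCE]. ROWS is a JSON object of lists of equal length, an entry for each row: "travel": the shift along the tool's x, y, z in cm, a list of three; "turn": the turn, a rotation vector about the tool's x, y, z in rad, a list of three; "jaw": the finger opening in cm, from 0 to 8.54. A call has 1 to 20 rows; each row shifts and turns the commanded pose from where the row before left it, along the tool's axes as they then stand; what a row does not reach is not made up. A row lasts 1/12 s, in which the tool goes at most 41.7 mm and 7.16 degrees, less where a joint would pass 70% of its speed; a pose out of reach is approached as far as the arm can. A call is refused whole if a number of a shift passes 4.17 or a number of a turn 0.125, either way. A call with a gripper value outside its range is refused whole. The fingers move at their own pace and stop on an object; FORCE is the grip in N (left out, the last holds). Time passes only in rows, so rows that do not move let the fingers close. It gives the time, the measured TCP pose, the force and the opening at its end, in the units of the state.
- arm.get_obs(): the state, without advancing time (a new reading comes with each control period).
- arm.camera(name): name is "scene" or "top" or "wrist"; returns the picture (480x640x3 uint8, blue, green, red); there is no depth.
- arm.get_calibration(name): a dict with "K" (3x3 intrinsics, pixels), "dist" ([k1, k2, p1, p2, k3] as OpenCV has them; the pictures are not rectified), "R" (3x3) and "t" (3): a world point X has camera coordinates R X + t. Camera axes: x right, y down, z forward; pixel columns grow to the right and rows downward; lengths in m; the calibration is good to about 2 mm. A picture is of the moment at which its call begins: read the wrist's pose just before it. get_calibration takes no time and is no camera call; for the wrist camera it gives the pose at the moment of the call.
- arm.hand_in(): hands the job in, once; it reports no verdict.
The state is a dict: "time_s": time; "qpos": joint angles; "qvel": joint speeds; "joint_torque": joint torques, N m; "ee_pos": TCP position; "ee_rot": TCP orientation; "contact_force": force on the tool from outside, world axes, zero at the start; "torque": the same for the moment, N m; "gripper_width": finger opening in m.
Only numpy, scipy, OpenCV 4.12 (cv2) and the standard library are available. Lean on these libraries where they do the work, as an engineer would, in place of code of your own. Each camera call takes 0.05 s, during which the arm holds its last target.

## Working session

There is one attempt and no reset: what is moved stays moved. The work goes in short steps, Python scripts to look and compute and a shell command to move; the robot and the scene stay as the last step left them, time stands still between calls to the robot, and variables do not carry over. Pictures are saved under pics/ and viewed, and the job is handed in when it is done.

```bash
mkdir -p pics; ls; python3 - <<'E'
from rig import arm
import cv2
o=arm.get_obs()
print({k:o[k] for k in o})
for n in ['scene','top','wrist']:
    c=arm.get_calibration(n); print(n,c)
    cv2.imwrite(f'pics/{n}0.png',arm.camera(n))
E
```

```text
pics
{'time_s': 0.0, 'qpos': array([ 9.94910517e-01,  3.59504680e-01,  1.51146439e+00, -8.03213739e-06,
        1.27245749e+00, -1.15092922e-01]), 'qvel': array([-0.00131739,  0.00035029, -0.00068167,  0.0003267 , -0.00094299,
        0.00013828]), 'joint_torque': array([-8.33512167e-04, -5.27612257e+01, -2.78617644e+01, -2.24600913e-04,
        1.32359471e-02, -2.21142324e-05]), 'ee_pos': array([0.26640168, 0.53680244, 0.20554164]), 'ee_rot': array([ 3.93964503e-04,  8.49898553e-01,  5.26945546e-01, -8.28019278e-04]), 'contact_force': array([-0.17200843, -0.20228457, -0.65392943]), 'torque': array([-0.05461238, -0.0241512 ,  0.02772099]), 'gripper_width': 0.08526902003909227}
scene {'K': array([[579.76837929,   0.        , 315.73264046],
       [  0.        , 579.76837929, 235.78322574],
       [  0.        ,   0.        ,   1.        ]]), 'dist': array([-0.08603971,  0.        ,  0.        ,  0.        ,  0.        ]), 'R': array([[ 0.22815579,  0.97359156,  0.00802499],
       [ 0.54654931, -0.12125091, -0.82860248],
       [-0.80574735,  0.19343651, -0.55977989]]), 't': array([-0
[... 232 characters left out ...]
       , 0.       , 0.       , 0.       ]), 'R': array([[ 0.02622102, -0.99964089, -0.00552762],
       [-0.98422532, -0.02484807, -0.17516592],
       [ 0.17496566,  0.01003345, -0.98452341]]), 't': array([-0.05755527,  0.56456219,  1.39444723])}
wrist {'K': array([[337.53351633,   0.        , 320.22041114],
       [  0.        , 337.53351633, 238.46659111],
       [  0.        ,   0.        ,   1.        ]]), 'dist': array([-0.01545816,  0.        ,  0.        ,  0.        ,  0.        ]), 'R': array([[ 0.44439159,  0.89583011, -0.00212638],
       [ 0.85672348, -0.42429601,  0.29325376],
       [ 0.26180333, -0.13214122, -0.95603228]]), 't': array([-0.598973  , -0.03798954,  0.37948434])}
```

View pics/scene0.png

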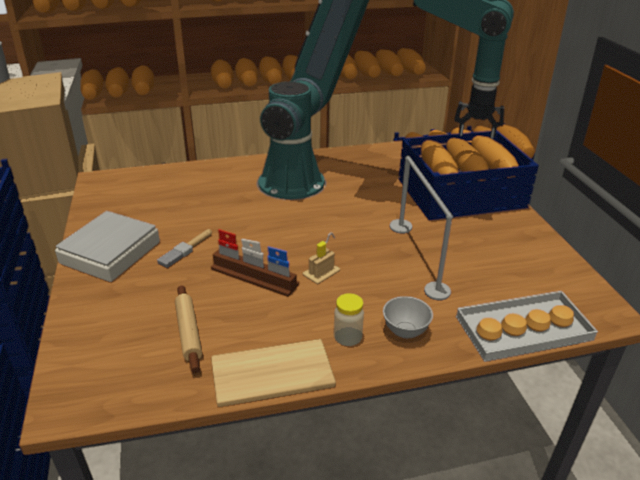

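View pics/top0.png

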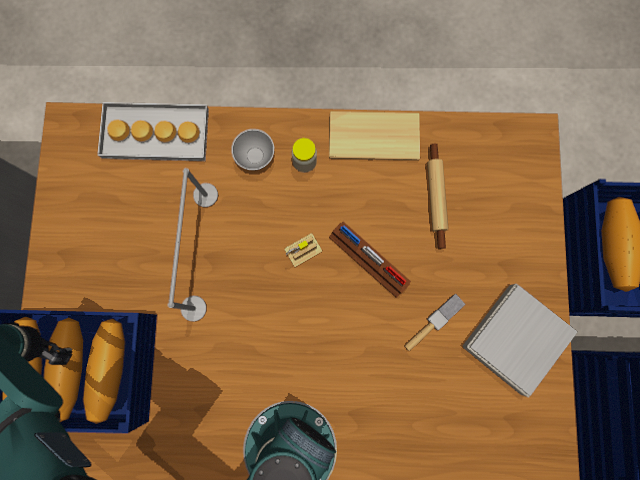

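View pics/wrist0.png

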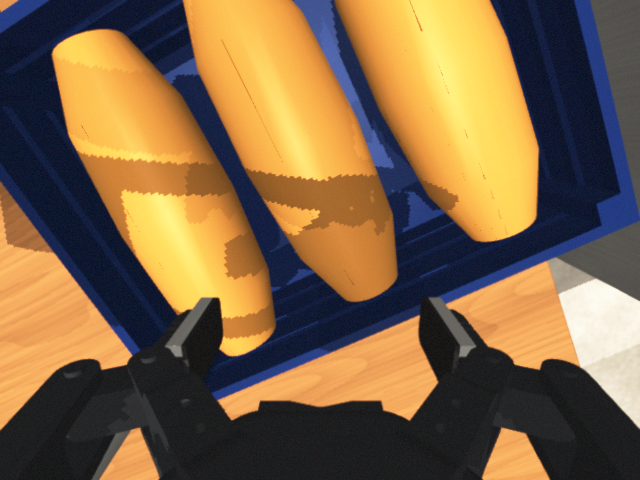

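The scene camera shows the red scraper at (228,240) at the left end of the rack, the hook at (322,248), and the rail at x 400-450. The top camera shows the rack from (340,230) to (402,288), the hook at (303,247), and the rail bar from (187,172) to (172,305). I'll enlarge these areas.

```bash
cat > h.py <<'E'
import numpy as np, cv2
from rig import arm
def ray(n,uv,c=None):
    c=c or arm.get_calibration(n)
    p=cv2.undistortPoints(np.array([[uv]],float),c['K'],c['dist'])[0,0]
    R,t=c['R'],c['t']; return -R.T@t, R.T@np.array([p[0],p[1],1.])
def atz(n,uv,z,c=None):
    o,d=ray(n,uv,c); return o+d*(z-o[2])/d[2]
def proj(n,X,c=None):
    c=c or arm.get_calibration(n)
    X=np.atleast_2d(X).astype(float)
    return cv2.projectPoints(X,cv2.Rodrigues(c['R'])[0],c['t'],c['K'],c['dist'])[0][:,0]
def tri(rays):
    A=0;b=0
    for o,d in rays:
        d=d/np.linalg.norm(d);P=np.eye(3)-np.outer(d,d);A=A+P;b=b+P@o
    return np.linalg.solve(A,b)
def crop(img,x,y,w,h,k,f):
    cv2.imwrite(f,cv2.resize(img[y:y+h,x:x+w],None,fx=k,fy=k,interpolation=cv2.INTER_CUBIC))
E
python3 - <<'E'
from h import *
t=cv2.imread('pics/top0.png');s=cv2.imread('pics/scene0.png')
crop(t,270,210,150,100,5,'pics/t1.png')
crop(t,150,150,80,180,3.3,'pics/t2.png')
crop(s,200,215,150,90,5,'pics/s1.png')
crop(s,380,145,90,160,3.6,'pics/s2.png')
E
```

```text
(no output)
```

View pics/t1.png

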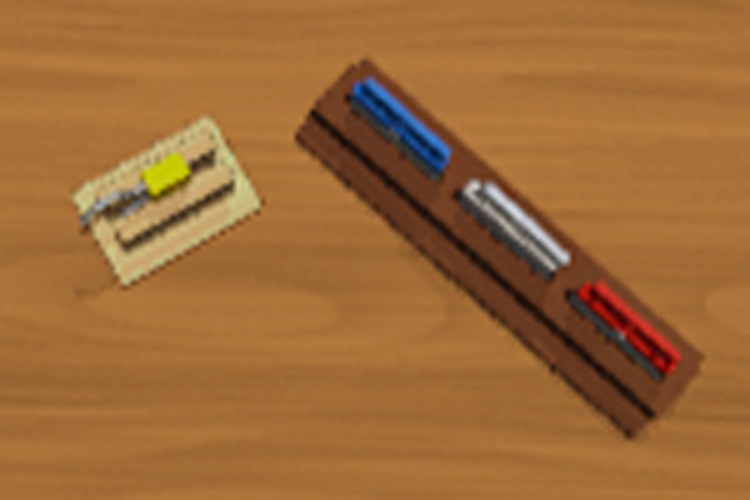

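View pics/t2.png

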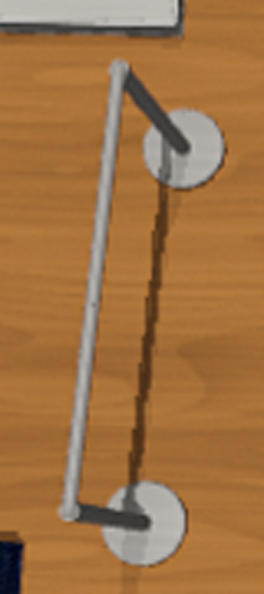

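View pics/s1.png

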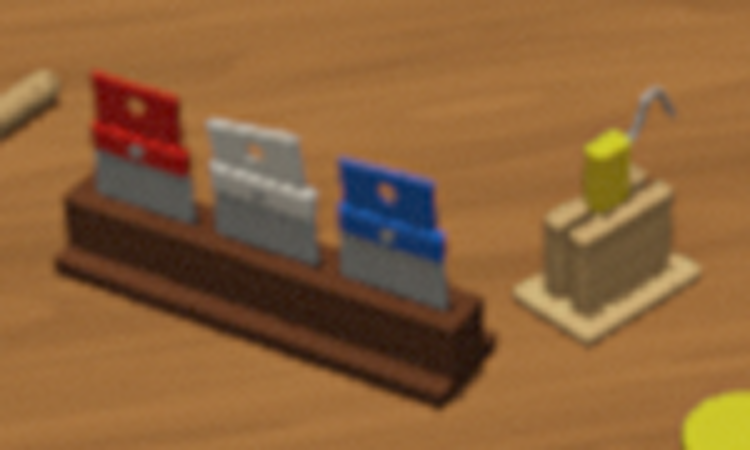

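View pics/s2.png

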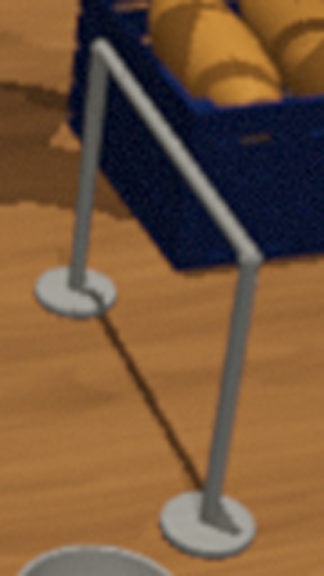

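```bash
python3 - <<'E'
from h import *
T=lambda u,v:(270+(u-0.0)/5,210+v/5)
S=lambda u,v:(200+u/5,215+v/5)
np.set_printoptions(precision=4,suppress=True)
# rail
a=tri([ray('top',(150+119/3.3,150+68/3.3)),ray('scene',(380+250/3.6,145+258/3.6))])
b=tri([ray('top',(150+70/3.3,150+512/3.3)),ray('scene',(380+100/3.6,145+48/3.6))])
print('rail ends',a,b,np.linalg.norm(a-b))
a2=atz('top',(150+119/3.3,150+68/3.3),.24);b2=atz('top',(150+70/3.3,150+512/3.3),.24)
print(a2,b2,(a2+b2)/2,np.linalg.norm(a2-b2),'yaw of y',np.degrees(np.arctan2(*(a2-b2)[[1,0]])))
# scraper handles top z=~0.092 ; use rack top corners z .045
for n,p in [('tr red-near',(635,437))]: pass
R=[atz('top',T(*p),.045) for p in [(362,58),(703,355)]]
print('rack far edge top? z.045',R,np.linalg.norm(R[0]-R[1]))
R=[atz('top',T(*p),.0) for p in [(298,135),(632,437)]]
print('rack near foot',R,np.linalg.norm(R[0]-R[1]))
d=R[0]-R[1];print(np.degrees(np.arctan2(d[1],d[0])))
# handle line from holes/pins
red=tri([ray('scene',S(135,152)),ray('top',T(628,332))]);print('red pin approx',red)
for p in [(135,152),(255,195),(388,237)]: print('pin scene@.083',atz('scene',S(*p),.083))
for p in [(135,105),(253,152),(388,192)]: print('hole scene@.11',atz('scene',S(*p),.11))
# sleeve top z=.06+.04=.1
q=[atz('top',T(*p),.1) for p in [(147,170),(180,153),(190,178),(157,196)]]; print('sleeve',np.mean(q,0),q)
g=[atz('top',T(*p),.0) for p in [(75,190),(210,115),(262,205),(127,287)]]
print('foot',np.mean(g,0)); 
for i in range(4):
  e=g[(i+1)%4]-g[i];print(np.linalg.norm(e),np.degrees(np.arctan2(e[1],e[0])))
E
```

```text
rail ends [0.6806 0.2615 0.2374] [0.359  0.2747 0.2368] 0.3218807550883136
[0.6795 0.26   0.24  ] [0.3585 0.2724 0.24  ] [0.519  0.2662 0.24  ] 0.32127033871797755 yaw of y -2.2154455203753436
rack far edge top? z.045 [array([ 0.6037, -0.1268,  0.045 ]), array([ 0.4462, -0.3117,  0.045 ])] 0.24295565581448345
rack near foot [array([ 0.568 , -0.0938,  0.    ]), array([ 0.4043, -0.2805,  0.    ])] 0.2482868841788501
48.76930017863311
red pin approx [ 0.4542 -0.2663  0.0778]
pin scene@.083 [ 0.4619 -0.2663  0.083 ]
pin scene@.083 [ 0.5154 -0.2083  0.083 ]
pin scene@.083 [ 0.5674 -0.146   0.083 ]
hole scene@.11 [ 0.4568 -0.2637  0.11  ]
hole scene@.11 [ 0.5144 -0.2077  0.11  ]
hole scene@.11 [ 0.5651 -0.1448  0.11  ]
sleeve [ 0.5282 -0.0242  0.1   ] [array([ 0.5301, -0.013 ,  0.1   ]), array([ 0.5395, -0.0299,  0.1   ]), array([ 0.5265, -0.0355,  0.1   ]), array([ 0.5165, -0.0186,  0.1   ])]
foot [ 0.5298 -0.0223  0.    ]
0.08666438660477227 -59.09886193565645
0.05876989334266781 -148.89674628424547
0.0880941827881412 122.94188962089875
0.061917579428049666 29.821547532184322
```

```bash
cat >> h.py <<'E'
from scipy.spatial.transform import Rotation as Rn
np.set_printoptions(precision=4,suppress=True)
def tool(o=None):
    o=o or arm.get_obs(); q=o['ee_rot']; return np.array(o['ee_pos']),Rn.from_quat([q[1],q[2],q[3],q[0]])
def tgt(h,tilt=0):
    # jaw heading h deg; tilt deg: tool z leans toward tool-y heading
    h=np.radians(h);x=np.array([np.cos(h),np.sin(h),0]);z=np.array([0,0,-1.]);y=np.cross(z,x)
    return Rn.from_matrix(np.c_[x,y,z])*Rn.from_euler('x',-tilt,degrees=True)
def go(P,R,n=None):
    p,r=tool();d=r.inv().apply(np.array(P)-p)*100;w=(r.inv()*R).as_rotvec()
    print('travel cm (current axes)',d,'turn',w,'pos',p,'head',np.degrees(np.arctan2(*r.apply([1,0,0])[[1,0]])),'z',r.apply([0,0,1]))
E
python3 -m creep '{"travel":[[0,0,-4],[0,0,-4],[0,0,-4],[0,0,-4],[-1.48,3.86,0],[-1.48,3.86,0],[-1.48,3.86,0],[-1.48,3.86,0],[-1.48,3.86,0],[-1.48,3.86,0],[-1.48,3.86,0],[-1.48,3.86,0],[-1.48,3.86,0],[-1.48,3.86,0],[-1.48,3.86,0],[-1.48,3.86,0]],"turn":[[0,0,0.085],[0,0,0.085],[0,0,0.085],[0,0,0],[0,0,0],[0,0,0],[0,0,0],[0,0,0],[0,0,0],[0,0,0],[0,0,0],[0,0,0],[0,0,0],[0,0,0],[0,0,0],[0,0,0]],"jaw":[8.5,8.5,8.5,8.5,8.5,8.5,8.5,8.5,8.5,8.5,8.5,8.5,8.5,8.5,8.5,8.5]}' 60
python3 - <<'E'
from h import *
go([.393,-.209,.25],tgt(49,0)); go([.393,-.209,.25],tgt(49,20))
E
```

```text
time_s: 1.48
ee_pos: [0.5001, 0.0974, 0.3663]
ee_rot: [-0.0, 0.91, 0.415, -0.0]
contact_force: [0.6, 1.1, 0.1]
gripper_width: 0.0846
travel cm (current axes) [-30.1428  12.0353  11.6298] turn [-0.0002  0.0002 -0.0004] pos [0.5001 0.0974 0.3663] head 48.97986345942656 z [-0.0002 -0.     -1.    ]
travel cm (current axes) [-30.1428  12.0353  11.6298] turn [-0.3492  0.0002 -0.0003] pos [0.5001 0.0974 0.3663] head 48.97986345942656 z [-0.0002 -0.     -1.    ]
```

```bash
python3 - <<'E'
from h import *
cv2.imwrite('pics/w1.png',arm.camera('wrist'))
E
python3 -m creep '{"travel":[[-3.77,1.5,1.45],[-3.77,1.5,1.45],[-3.77,1.5,1.45],[-3.77,1.5,1.45],[-3.77,1.5,1.45],[-3.77,1.5,1.45],[-3.77,1.5,1.45],[-3.77,1.5,1.45],[0,0,0],[0,0,0],[0,0,0],[0,0,0]],"turn":[[0,0,0],[0,0,0],[0,0,0],[0,0,0],[0,0,0],[0,0,0],[0,0,0],[0,0,0],[-0.1163,0,0],[-0.1163,0,0],[-0.1163,0,0],[0,0,0]],"jaw":[8.5,8.5,8.5,8.5,8.5,8.5,8.5,8.5,8.5,8.5,8.5,8.5]}' 60
python3 - <<'E'
from h import *
c=arm.get_calibration('wrist')
cv2.imwrite('pics/w2.png',arm.camera('wrist'))
import pickle; pickle.dump(c,open('w2.pkl','wb'))
go([.393,-.209,.25],tgt(49,20)); print(arm.get_obs()['qpos'])
E
```

```text
time_s: 2.53
ee_pos: [0.3886, -0.1919, 0.2491]
ee_rot: [0.155, 0.897, 0.408, 0.07]
contact_force: [-1.5, 1.8, -1.0]
gripper_width: 0.0853
travel cm (current axes) [-1.0657  1.0343  0.5127] turn [-0.0067  0.0007  0.0005] pos [ 0.3913 -0.1934  0.2513] head 49.0151449051404 z [ 0.2529 -0.2208 -0.9419]
[-0.573  -0.1176  2.0207 -0.0619  0.9003 -1.3985]
```

View pics/w1.png

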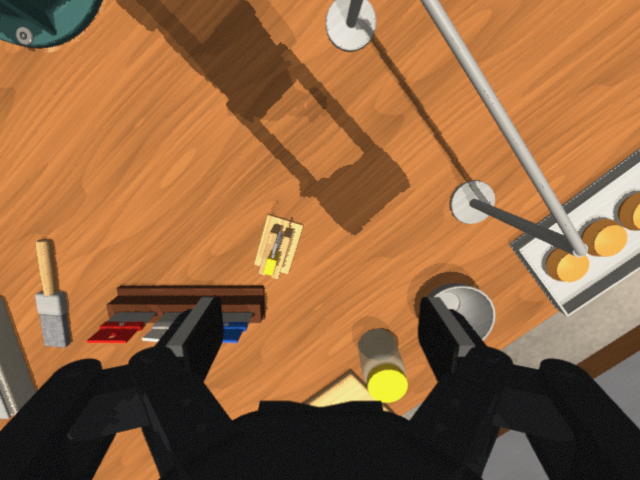

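View pics/w2.png

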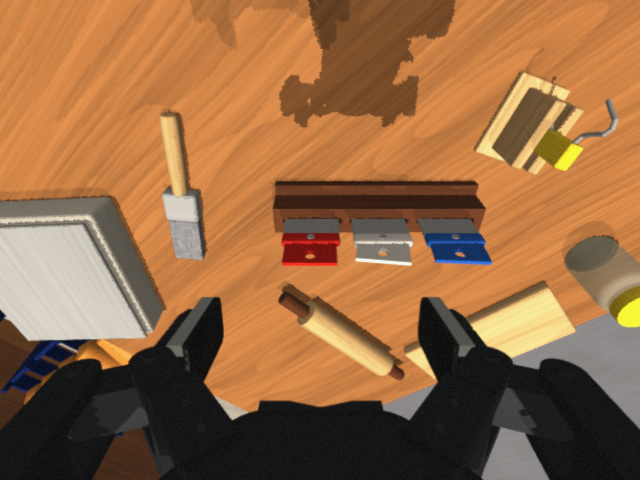

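```bash
python3 - <<'E'
from h import *
w=cv2.imread('pics/w2.png')
crop(w,265,205,100,70,8,'pics/w2a.png')
crop(w,465,60,170,120,4.7,'pics/w2b.png')
E
```

```text
(no output)
```

View pics/w2a.png

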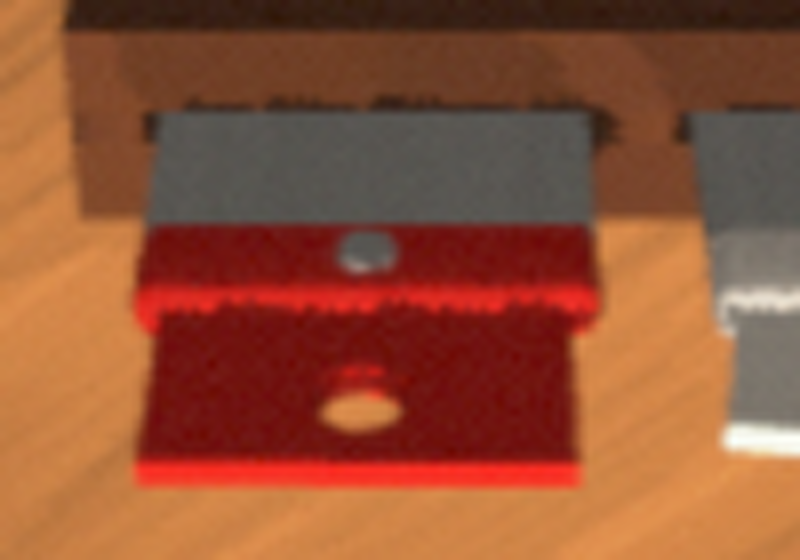

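View pics/w2b.png

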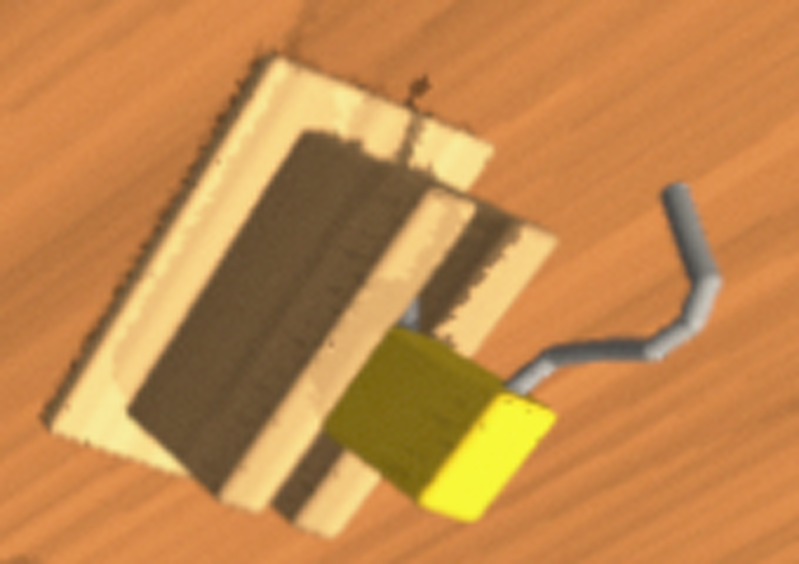

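```bash
python3 - <<'E'
from h import *
import pickle
c=pickle.load(open('w2.pkl','rb'))
W=lambda u,v:(265+u/8-.5+.0625,205+v/8-.5+.0625)
n=np.array([np.cos(np.radians(-41.2)),np.sin(np.radians(-41.2)),0]);l=np.array([-n[1],n[0],0])
f=lambda X:(X@n,X@l,X[2])
for nm,p,z in [('handle low front',(367,225),.074),('handle top front',(367,287),.092),('plate at handle top',(367,309),.092),('pin',(367,252),.083),('rack slot front',(367,110),.045)]:
    print(nm,f(atz('wrist',W(*p),z,c)))
for nm,p,z in [('handle ends L',(140,287),.092),('R',(600,287),.092),('slotL',(147,110),.045),('slotR',(608,110),.045),('rackcornerL',(68,25),.045)]:
    X=atz('wrist',W(*p),z,c);print(nm,X,f(X))
def onpl(p,x0):
    o,d=ray('wrist',W(*p),c);s=(x0-o@n)/(d@n);return f(o+d*s)
x0=f(atz('wrist',W(367,309),.092,c))[0]
for nm,p in [('hole',(361,411)),('topedgeC',(358,462)),('TL',(137,462)),('TR',(580,462)),('pin@front',(367,252))]: print(nm,onpl(p,x0))
print('top back edge',onpl((358,487),x0+.004))
# hook
V=lambda u,v:(465+u/4.7-.4,60+v/4.7-.4)
q=[(421,502),(497,388),(555,410),(473,521)]
Q=[atz('wrist',V(*p),.1,c) for p in q];print('sleeve top',np.mean(Q,0));
for i in range(4):
  e=Q[(i+1)%4]-Q[i];print(np.linalg.norm(e),np.degrees(np.arctan2(e[1],e[0])))
e=atz('wrist',V(240,505),.06,c)-atz('wrist',V(445,197),.06,c);print('wall',np.linalg.norm(e),np.degrees(np.arctan2(e[1],e[0])))
E
```

```text
handle low front (np.float64(0.512656025272137), np.float64(0.10071021638276707), np.float64(0.07400000000000001))
handle top front (np.float64(0.5099673419376998), np.float64(0.10118975757795176), np.float64(0.09199999999999997))
plate at handle top (np.float64(0.5136876534095364), np.float64(0.10113736198100323), np.float64(0.09199999999999997))
pin (np.float64(0.5107453369071746), np.float64(0.10095797840140934), np.float64(0.08300000000000002))
rack slot front (np.float64(0.5124355142740068), np.float64(0.10000118192713112), np.float64(0.044999999999999984))
handle ends L [ 0.4304 -0.2828  0.092 ] (np.float64(0.510096028809474), np.float64(0.07071134384855604), np.float64(0.09199999999999997))
R [ 0.4709 -0.2362  0.092 ] (np.float64(0.5098359218582676), np.float64(0.13245814947853277), np.float64(0.09199999999999997))
slotL [ 0.43  -0.287  0.045] (np.float64(0.5125640211198369), np.float64(0.06726924289217254), np.float64(0.044999999999999984))
slotR [ 0.4749 -0.2352  0.045 ] (np.float64(0.5122880606871195), np.float64(0.1358409084685345), np.float64(0.044999999999999984))
rackco
[... 308 characters left out ...]
, np.float64(0.12359890631038822))
TL (np.float64(0.5136876534095364), np.float64(0.07302018217711376), np.float64(0.12374583070699047))
TR (np.float64(0.5136876534095364), np.float64(0.12868390056410722), np.float64(0.1234588822167682))
pin@front (np.float64(0.5136876534095364), np.float64(0.10081817677396351), np.float64(0.07899024009559757))
top back edge (np.float64(0.5176876534095364), np.float64(0.10072166229902317), np.float64(0.12378777488701126))
sleeve top [ 0.5266 -0.021   0.1   ]
0.023136899224001847 126.86470444201555
0.01340027863605073 31.106032546300884
0.02313966747954452 -55.486076457722156
0.012454512487671649 -149.25562241265456
wall 0.06760182680861987 -56.65072621229432
```

```bash
python3 - <<'E'
from h import *
n=np.array([np.cos(np.radians(-41.2)),np.sin(np.radians(-41.2)),0]);l=np.array([-n[1],n[0],0])
P=n*(.5137-.075)+l*.1009+np.array([0,0,.16])
print(P);go(P,tgt(48.8,40))
E
```

```text
[ 0.3965 -0.213   0.16  ]
travel cm (current axes) [-1.1308 -1.4853  9.1693] turn [-0.3557 -0.0011  0.0037] pos [ 0.3913 -0.1934  0.2513] head 49.0151449051404 z [ 0.2529 -0.2208 -0.9419]
```

```bash
python3 -m creep '{"travel":[[-0.4,-0.5,3.05],[-0.4,-0.5,3.05],[-0.4,-0.5,3.05],[0,0,0],[0,0,0],[0,0,0],[0,0,0],[0,0,0]],"turn":[[0,0,0],[0,0,0],[0,0,0],[-0.119,0,0],[-0.119,0,0],[-0.119,0,0],[0,0,0],[0,0,0]],"jaw":[8.5,8.5,8.5,8.5,8.5,8.5,8.5,8.5]}'
python3 - <<'E'
from h import *
import pickle
c=arm.get_calibration('wrist')
w=arm.camera('wrist')
cv2.imwrite('pics/w3.png',w); pickle.dump(c,open('w3.pkl','wb'))
go([.3965,-.213,.16],tgt(48.8,40)); print(arm.get_obs()['qpos'])
E
```

```text
time_s: 3.25
ee_pos: [0.3995, -0.2218, 0.1657]
ee_rot: [0.269, 0.872, 0.394, 0.11]
contact_force: [0.0, -0.5, 0.9]
gripper_width: 0.0848
travel cm (current axes) [ 0.4589 -1.1009  0.0257] turn [-0.107   0.0219  0.0031] pos [ 0.4002 -0.2223  0.1664] head 48.1876725058412 z [ 0.4047 -0.3835 -0.8301]
[-0.564   0.007   2.3282 -0.4547  0.248  -1.0007]
```

View pics/w3.png

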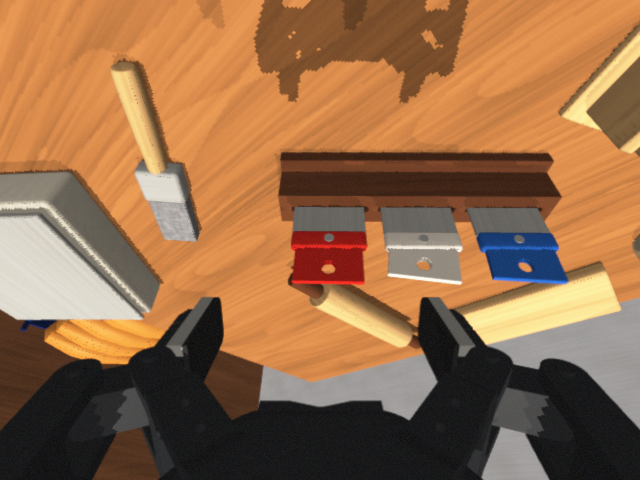

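```bash
python3 - <<'E'
from h import *
w=cv2.imread('pics/w3.png')
crop(w,280,195,100,75+20,8,'pics/w3a.png')
E
```

```text
(no output)
```

View pics/w3a.png

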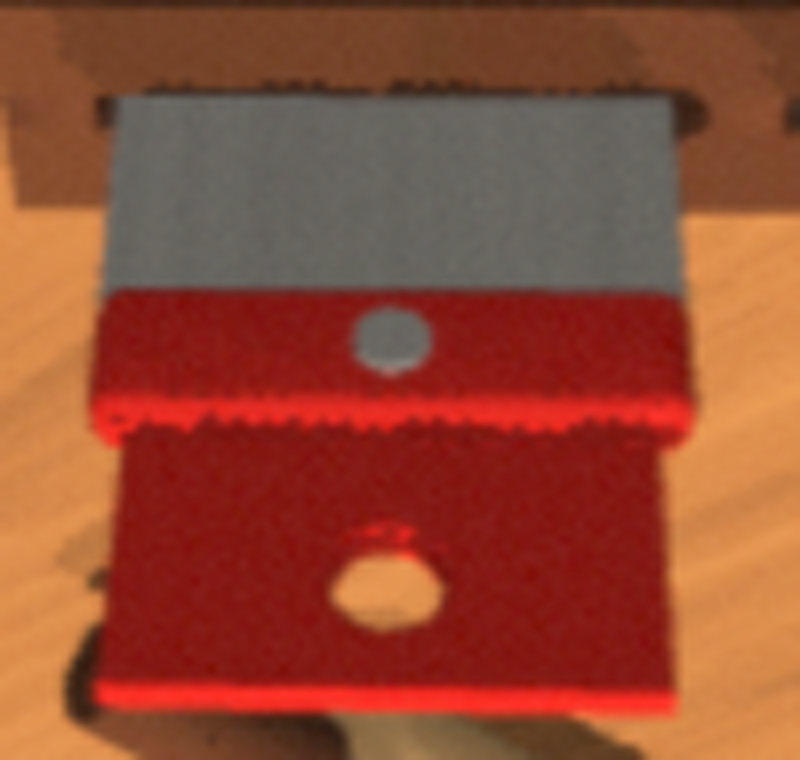

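```bash
cat > fit.py <<'E'
from h import *
import pickle
from scipy.optimize import least_squares
cs=[pickle.load(open(f,'rb')) for f in('w2.pkl','w3.pkl')]
W2=lambda u,v:(265+u/8-.5+.0625,205+v/8-.5+.0625)
W3=lambda u,v:(280+u/8-.5+.0625,195+v/8-.5+.0625)
# each: view, pixel, (type), use-u
obs=[
(1,(393,341),'pin',1),(0,(367,252),'pin',1),
(1,(393,290),'hlo',0),(0,(367,225),'hlo',0),
(1,(393,398),'hto',0),(0,(367,287),'hto',0),
(1,(386,527),'hb',1),(1,(386,632),'ht',1),(1,(386,553),'hbb',0),
(0,(361,365),'hb',1),(0,(361,433),'ht',1),(0,(361,393),'hbb',0),
(1,(388,684),'pt',0),(1,(388,711),'ptb',0),(0,(358,462),'pt',0),(0,(358,487),'ptb',0),
(1,(96,680),'ptl',1),(1,(677,692),'ptr',1),(0,(137,462),'ptl',1),(0,(580,462),'ptr',1),
]
def model(p,k):
    x0,l0,yaw,hx,zh,lh,th=p[:7]
    a=np.radians(yaw);n=np.array([np.cos(a),np.sin(a),0]);l=np.array([-n[1],n[0],0])
    s,c=np.sin(th),np.cos(th)
    def pl(a,b,x): # along plate up b, lateral a from hole
        return (x,lh+a*c-b*s,zh+b*c+a*s)
    d={'pin':(-hx-.0005,0,.083),'hlo':(-hx,0,.074),'hto':(-hx,0,.092),'hb':pl(0,-.0055,-.002),'ht':pl(0,.0055,-.002),'hbb':pl(0,-.0055,.002),
     'pt':pl(0,.013,-.002),'ptb':pl(0,.013,.002),'ptl':pl(-.028,.013,-.002),'ptr':pl(.028,.013,-.002)}[k]
    return n*(x0+d[0])+l*(l0+d[1])+np.array([0,0,d[2]])
def res(p):
    r=[]
    cb=[]
    for i in range(2):
        w=p[7+6*i:13+6*i]
        c=dict(cs[i]);c['R']=Rn.from_rotvec(w[:3]).as_matrix()@c['R'];c['t']=c['t']+w[3:];cb.append(c)
        r+=list(w[:3]/.005)+list(w[3:]/.0015)
    for v,px,k,uu in obs:
        q=proj('wrist',model(p,k),cb[v])[0];m=(W2,W3)[v](*px)
        if uu:r.append((q[0]-m[0])/.4)
        r.append((q[1]-m[1])/.4)
    r.append((p[2]+41.2)/1.);r.append((p[3]-.006)/.002)
    return np.array(r)
p0=np.r_[.514,.1009,-41.2,.006,.110,0,0,np.zeros(12)]
s=least_squares(res,p0);J=np.linalg.inv(s.jac.T@s.jac)
p=s.x;print('x0,l0,yaw,hx,zh,lh,th',p[:7]);print('sd',np.sqrt(np.diag(J))[:7],'cost',s.cost,len(s.fun))
print('cam',p[7:13],p[13:]);print('resid px',s.fun[12:]*.4)
a=np.radians(p[2]);n=np.array([np.cos(a),np.sin(a),0]);l=np.array([-n[1],n[0],0])
print('hole world',n*p[0]+l*(p[1]+p[5])+[0,0,p[4]])
E
python3 fit.py
```

```text
x0,l0,yaw,hx,zh,lh,th [  0.5162   0.1012 -41.2218   0.004    0.1114  -0.0003   0.0036]
sd [0.002  0.0073 0.8036 0.001  0.0009 0.0003 0.0125] cost 32.82483418064947 44
cam [ 0.0016 -0.0016 -0.0013 -0.0001 -0.0003  0.0004] [ 0.0011  0.0004  0.0006  0.0001 -0.0006  0.0004]
resid px [-0.1108 -0.1116  0.142  -0.0025 -1.4284 -1.0148  1.5304  0.9278  0.1754
  0.5201  0.0304 -1.1934  0.1006  0.1381  0.7088 -0.1564 -1.0586  0.1507
  0.4322 -0.2184  0.1063 -0.0307  0.1042  0.3363 -0.2081  0.016  -0.1284
 -0.0236  0.0292  0.2311 -0.0087 -0.3979]
hole world [ 0.4547 -0.2643  0.1114]
```

```bash
python3 - <<'E'
s=open('fit.py').read()
i=s.index("(1,(393,290)");j=s.index("(1,(388,684)")
s=s[:i]+"(1,(386,592.5),'hc',1),(0,(361,413),'hc',1),\n"+s[j:]
s=s.replace("d={'pin'","d={'hc':pl(0,0,0),'pin'").replace("(p[3]-.006)/.002","(p[3]-.005)/.002")
open('fit2.py','w').write(s)
# variant without hole centre
open('fit3.py','w').write(s.replace("(1,(386,592.5),'hc',1),(0,(361,413),'hc',1),",""))
E
python3 fit2.py; python3 fit3.py
```

```text
x0,l0,yaw,hx,zh,lh,th [  0.5165   0.0998 -41.0718   0.005    0.1103  -0.0003   0.0065]
sd [0.0021 0.0076 0.8293 0.0012 0.0012 0.0003 0.0135] cost 3.5468641660503013 34
cam [ 0.0004 -0.0011 -0.001  -0.0001  0.0001  0.0003] [-0.0003  0.0007  0.0008  0.0001 -0.0003 -0.0001]
resid px [-0.083   0.0773  0.1077 -0.0809  0.143  -0.6349  0.0431 -0.4224  0.4271
 -0.2125  0.1535  0.0178  0.0616  0.2872 -0.1274  0.0555 -0.1278  0.017
 -0.0066  0.285   0.0513  0.0067]
hole world [ 0.4547 -0.2643  0.1103]
x0,l0,yaw,hx,zh,lh,th [  0.5164   0.0983 -40.9065   0.0048   0.1103  -0.0003   0.0096]
sd [0.0021 0.0082 0.897  0.0012 0.0012 0.0003 0.0151] cost 1.1312204224849758 30
cam [ 0.0004 -0.0009 -0.0009 -0.0001  0.0003  0.0002] [-0.0003  0.0009  0.0008  0.0001 -0.0003 -0.0002]
resid px [-0.0778  0.0368  0.1013 -0.0512  0.2801 -0.3531  0.0408 -0.0905  0.0695
  0.1009 -0.0011 -0.0513 -0.1326 -0.0944  0.044   0.1711  0.1174 -0.038 ]
hole world [ 0.4545 -0.264   0.1103]
```

```bash
python3 -m creep '{"travel":[[0,0,-1.5],[0,0,-1.5],[0,0,-1.5],[0,0,-1],[0,0,-1],[0,0,0]],"turn":[[0.12,0,0],[0.12,0,0],[0.12,0,0],[0.12,0,0],[0.11,0,0],[0,0,0]],"jaw":[8.5,8.5,8.5,8.5,8.5,8.5]}'
python3 - <<'E'
from h import *
go([.52,-.015,.24],tgt(33,0))
E
```

```text
time_s: 3.8
ee_pos: [0.3873, -0.2176, 0.2183]
ee_rot: [0.049, 0.914, 0.402, 0.005]
contact_force: [1.6, -1.6, -0.3]
gripper_width: 0.085
travel cm (current axes) [23.8172 -3.6797 -3.2573] turn [0.0968 0.0186 0.2516] pos [ 0.3873 -0.2176  0.2183] head 47.34345929089604 z [ 0.0481 -0.0856 -0.9952]
```

```bash
python3 -m creep '{"travel":[[3.97,-0.61,-0.54],[3.97,-0.61,-0.54],[3.97,-0.61,-0.54],[3.97,-0.61,-0.54],[3.97,-0.61,-0.54],[3.97,-0.61,-0.54],[0,0,0],[0,0,0],[0,0,0],[0,0,0]],"turn":[[0,0,0],[0,0,0],[0,0,0],[0,0,0],[0,0,0],[0,0,0],[0.032,0.0062,0.084],[0.032,0.0062,0.084],[0.032,0.0062,0.084],[0,0,0]],"jaw":[8.5,8.5,8.5,8.5,8.5,8.5,8.5,8.5,8.5,8.5]}'
python3 - <<'E'
from h import *
import pickle
c=arm.get_calibration('wrist')
w=arm.camera('wrist')
cv2.imwrite('pics/w4.png',w); pickle.dump(c,open('w4.pkl','wb'))
go([.52,-.015,.24],tgt(33,0)); print(arm.get_obs()['qpos'])
print(proj('wrist',[.527,-.022,.1],c))
E
```

```text
time_s: 4.63
ee_pos: [0.5147, -0.0103, 0.2335]
ee_rot: [-0.002, 0.959, 0.283, -0.002]
contact_force: [-0.6, -0.4, -0.1]
gripper_width: 0.085
travel cm (current axes) [ 0.2598  0.6788 -0.662 ] turn [-0.0029  0.0036  0.0003] pos [ 0.5141 -0.0107  0.2334] head 33.01922246783256 z [-0.0046  0.0004 -1.    ]
[-0.155   0.2124  1.6519 -0.0003  1.2819 -0.7312]
[[324.9514 238.2997]]
```

View pics/w4.png

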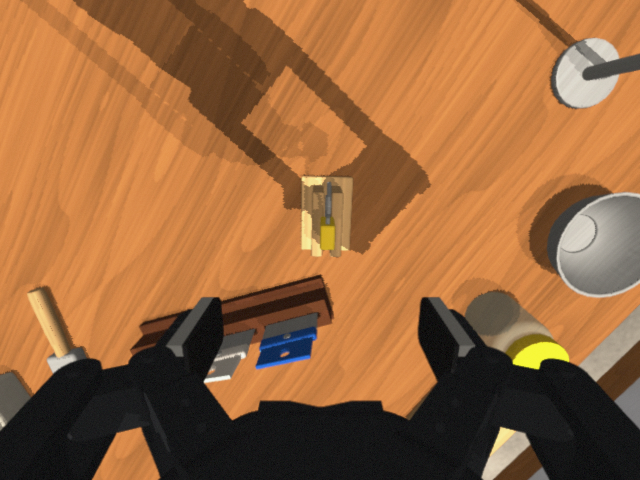

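```bash
python3 - <<'E'
from h import *
w=cv2.imread('pics/w4.png')
crop(w,290,165,80,95,6.3,'pics/w4a.png')
E
```

```text
(no output)
```

View pics/w4a.png

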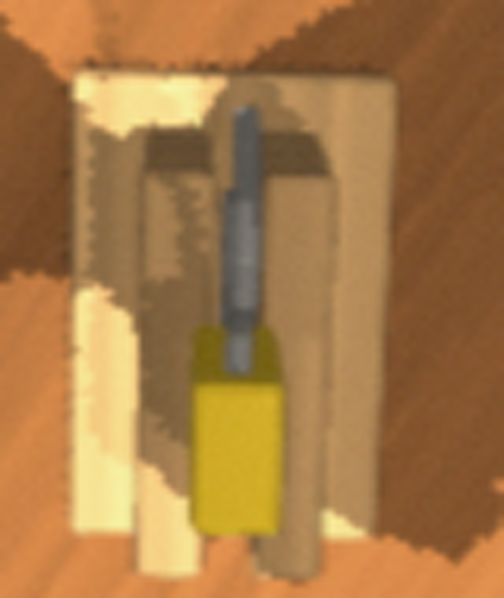

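```bash
python3 - <<'E'
from h import *
import pickle
c=pickle.load(open('w4.pkl','rb'))
V=lambda u,v:(290+u/6.3-.42,165+v/6.3-.42)
Q=[atz('wrist',V(*p),.1,c) for p in [(193,383),(283,383),(278,535),(188,533)]]
m=np.mean(Q,0);print(m)
def hd(e):return np.linalg.norm(e),np.degrees(np.arctan2(e[1],e[0]))
print(hd(Q[3]-Q[0]),hd(Q[2]-Q[1]))
for a,b,z in [((137,180),(137,575),.06),((333,180),(322,575),.06),((72,75),(72,530),0.008),((395,80),(375,537),.008)]:
    print(hd(atz('wrist',V(*b),z,c)-atz('wrist',V(*a),z,c)))
a=atz('wrist',V(145,130),.06,c)
S=[atz('wrist',V(*p),.06,c) for p in [(143,175),(333,180),(322,575),(137,575)]];print('stand top',np.mean(S,0))
h=33
go([m[0],m[1],.069],tgt(32.5,0))
E
```

```text
[ 0.5281 -0.0203  0.1   ]
(np.float64(0.023130600762457963), np.float64(-58.984848844465134)) (np.float64(0.02343614259355135), np.float64(-58.25865410588777))
(np.float64(0.06748364504921615), np.float64(-57.57147602889576))
(np.float64(0.06747383706388747), np.float64(-57.63675214808207))
(np.float64(0.08779306412282596), np.float64(-58.07341079878474))
(np.float64(0.0883039469610236), np.float64(-58.10179880802664))
stand top [ 0.5277 -0.0189  0.06  ]
travel cm (current axes) [ 0.714   1.6175 16.4338] turn [-0.0028  0.0037  0.0091] pos [ 0.5141 -0.0107  0.2334] head 33.01922246783256 z [-0.0046  0.0004 -1.    ]
```

```bash
python3 -m creep '{"travel":[[0.24,0.54,2.5],[0.24,0.54,2.5],[0.24,0.54,2.5],[0,0,2.5],[0,0,2.0],[0,0,2.0],[0,0,0],[0,0,0]],"turn":[[0,0,0.018],[-0.0028,0.0037,0],[0,0,0],[0,0,0],[0,0,0],[0,0,0],[0,0,0],[0,0,0]],"jaw":[8.5,8.5,6,5,4,4,4,4]}'
python3 - <<'E'
from h import *
c=arm.get_calibration('wrist')
w=arm.camera('wrist')
cv2.imwrite('pics/w5.png',w)
go([.528,-.021,.069],tgt(32,0)); print(arm.get_obs()['qpos'])
E
```

```text
time_s: 5.35
ee_pos: [0.5262, -0.0208, 0.0929]
ee_rot: [-0.0, 0.961, 0.275, -0.002]
contact_force: [-0.1, 0.5, 0.2]
gripper_width: 0.0398
travel cm (current axes) [0.063  0.0298 2.4907] turn [ 0.0004  0.0022 -0.0011] pos [ 0.5273 -0.021   0.0939] head 31.939577271828682 z [-0.0016 -0.0015 -1.    ]
[-0.1695  0.3903  1.7897 -0.0022  0.9629 -0.7257]
```

View pics/w5.png

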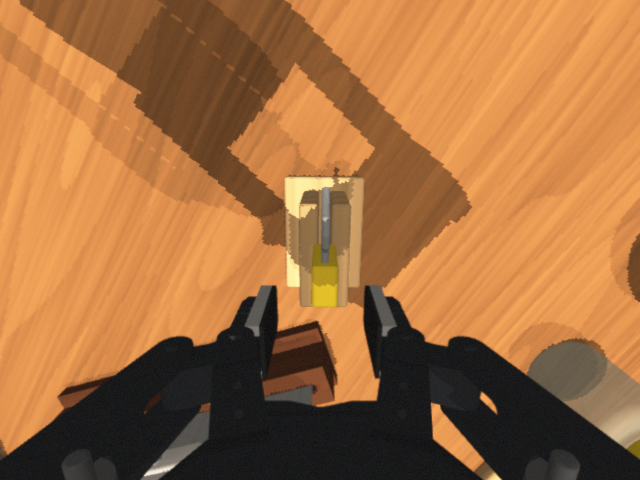

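```bash
python3 -m creep '{"travel":[[0.03,0.02,1.5],[0.03,0.01,0.99],[0,0,0],[0,0,0],[0,0,0]],"turn":[[0,0,0],[0,0,0],[0,0,0],[0,0,0],[0,0,0]],"jaw":[4,4,4,3.5,3]}'
python3 - <<'E'
from h import *
for i in range(3):
    w=arm.camera('wrist'); go([.528,-.021,.069],tgt(32,0)); print(arm.get_obs()['contact_force'])
cv2.imwrite('pics/w6.png',w)
E
```

```text
time_s: 5.82
ee_pos: [0.5282, -0.0213, 0.0692]
ee_rot: [0.001, 0.962, 0.275, -0.001]
contact_force: [1.0, 0.5, -0.0]
gripper_width: 0.03
travel cm (current axes) [-0.0076 -0.0393  0.0284] turn [ 0.0011  0.002  -0.0024] pos [ 0.5283 -0.0213  0.0693] head 31.86285627329313 z [-0.0011 -0.0021 -1.    ]
[ 0.5653 -0.0654  0.6699]
travel cm (current axes) [-0.0083 -0.0417  0.023 ] turn [ 0.0012  0.002  -0.0024] pos [ 0.5283 -0.0213  0.0692] head 31.86033388890271 z [-0.0011 -0.0021 -1.    ]
[-0.4403 -0.1239 -0.2544]
travel cm (current axes) [ 0.0015 -0.0349  0.0114] turn [ 0.001   0.0022 -0.0025] pos [ 0.5282 -0.0213  0.0691] head 31.857414345662193 z [-0.0013 -0.002  -1.    ]
[-0.2462 -0.3986  0.4668]
```

View pics/w6.png

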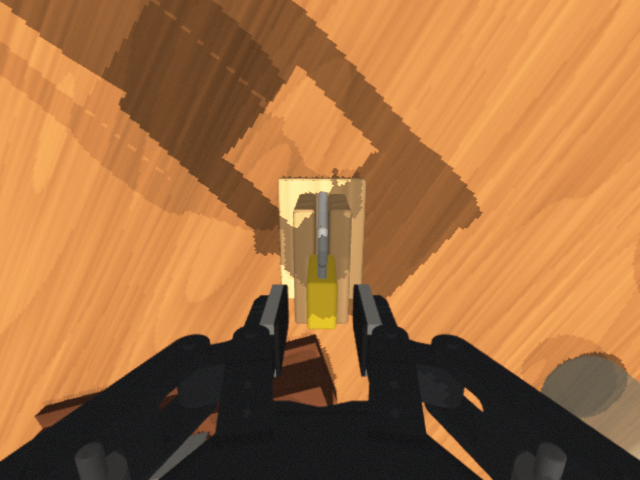

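```bash
python3 - <<'E'
from h import *
w=cv2.imread('pics/w6.png')
crop(w,260,240,120,100,6,'pics/w6a.png')
c=arm.get_calibration('wrist')
p,r=tool()
for v in (300,304,308,326,329): print(v,r.inv().apply(atz('wrist',(321,v),.1,c)-p)*1000)
E
```

```text
300 [  0.2182  -4.5023 -30.8907]
304 [  0.2202  -2.5092 -30.8887]
308 [  0.2222  -0.5    -30.8866]
326 [  0.2314   8.7453 -30.877 ]
329 [  0.233   10.3196 -30.8754]
```

View pics/w6a.png

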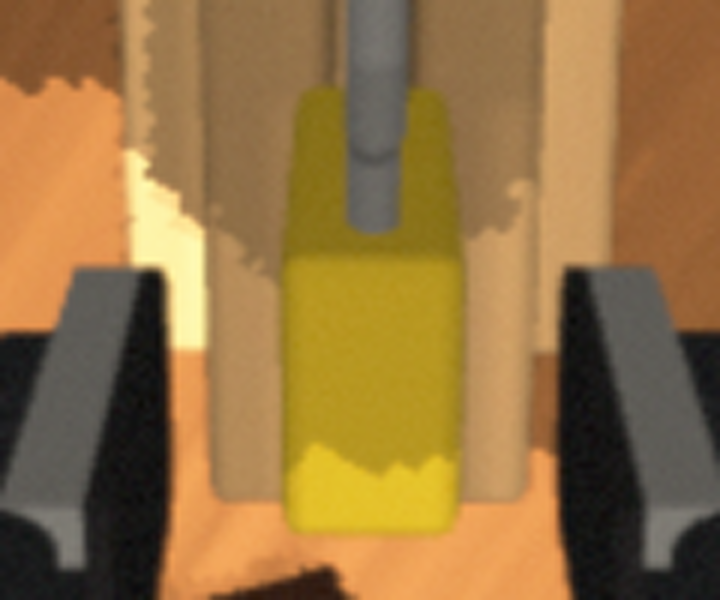

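```bash
python3 -m creep '{"travel":[[0,0,0],[0,0,0],[0,0,0],[0,0,0],[0,0,0],[0,0,0],[0,0,0],[0,0,0]],"turn":[[0,0,0],[0,0,0],[0,0,0],[0,0,0],[0,0,0],[0,0,0],[0,0,0],[0,0,0]],"jaw":[2.5,2,1.7,1.4,1.2,1.2,1.2,1.2]}' 60
python3 - <<'E'
from h import *
print(arm.get_obs()['contact_force'],tool()[0],tool()[1].as_euler('xyz',degrees=True))
cv2.imwrite('pics/w7.png',arm.camera('wrist'))
E
```

```text
time_s: 6.63
ee_pos: [0.5279, -0.0212, 0.0686]
ee_rot: [0.001, 0.962, 0.274, -0.001]
contact_force: [-0.2, 0.0, 2.7]
gripper_width: 0.0127
[-0.2071  0.0196  2.7236] [ 0.5279 -0.0212  0.0686] [179.9725   0.1598  31.8489]
```

```bash
python3 -m creep '{"travel":[[0,0,-0.5],[0,0,-1],[0,0,-2],[0,0,-3],[0,0,-3],[0,0,-3],[0,0,-2.5],[0,0,0],[0,0,0]],"turn":[[0,0,0],[0,0,0],[0,0,0],[0,0,0],[0,0,0],[0,0,0],[0,0,0],[0,0,0],[0,0,0]],"jaw":[1.2,1.2,1.2,1.2,1.2,1.2,1.2,1.2,1.2]}' 60
python3 - <<'E'
from h import *
print(arm.get_obs()['contact_force'],tool()[0])
cv2.imwrite('pics/w8.png',arm.camera('wrist'))
s=arm.camera('scene');cv2.imwrite('pics/s8.png',s)
crop(s,280,180,100,75,7,'pics/s8a.png')
a=cv2.imread('pics/w7.png')[200:400,200:440];b=cv2.imread('pics/w8.png')[200:400,200:440]
cv2.imwrite('pics/w78.png',cv2.resize(np.hstack([a,b]),None,fx=1.6,fy=1.6))
E
```

```text
time_s: 7.43
ee_pos: [0.5291, -0.0212, 0.2205]
ee_rot: [0.001, 0.962, 0.274, 0.0]
contact_force: [-0.4, 0.8, -0.5]
gripper_width: 0.0127
[-0.3591  0.7693 -0.483 ] [ 0.5291 -0.0212  0.2205]
```

View pics/w78.png

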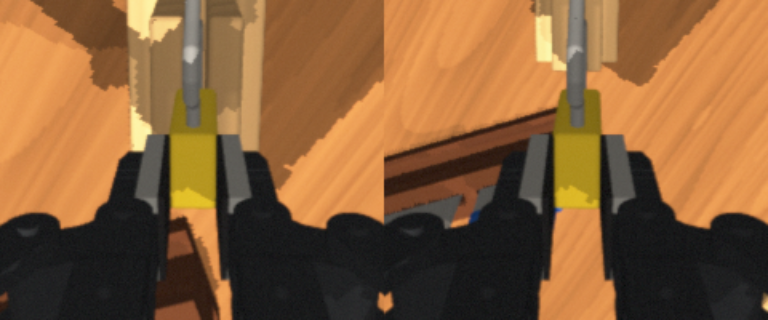

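View pics/s8a.png

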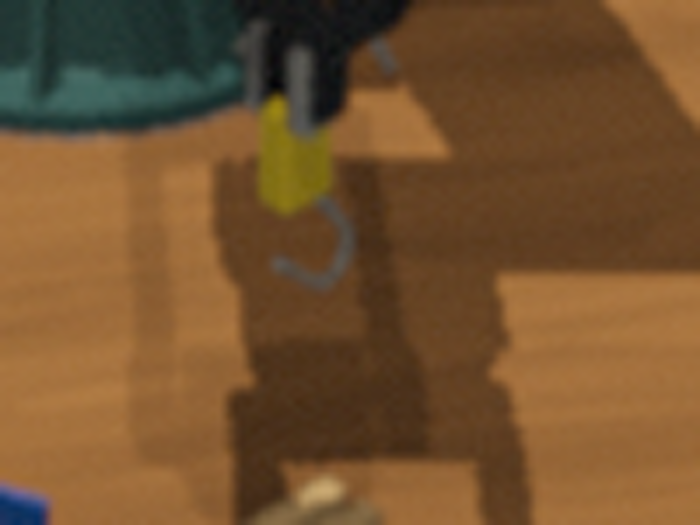

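```bash
cat >> h.py <<'E'
HOOK=[(-50,13),(-44,24),(-40,32),(-34,35),(-28,32),(-25,24),(-20,14),(-10,10),(-6,-18),(-20,-36),(-27,-46),(-27,-56),(-22,-63),(-15,-65),(-8,-61),(8,-46.6)]
def hookw(x,z,y=0,off=(0,-1.3,-13.)):
    p,r=tool(); return p+r.apply((np.array(off)+[y,x,-z])/1000)
E
python3 - <<'E'
from h import *
img=cv2.imread('pics/s8.png')
P=proj('scene',[hookw(*q) for q in HOOK])
big=cv2.resize(img[180:255,280:380],None,fx=8,fy=8,interpolation=cv2.INTER_CUBIC)
f=lambda u:tuple(int(t) for t in ((u[0]-280+.5)*8,(u[1]-180+.5)*8))
for a in P: cv2.circle(big,f(a),3,(255,0,255),-1)
for x in(-12,12):
  for y in(-7,7):
    for z in(-22,18): cv2.circle(big,f(proj('scene',hookw(x,z,y))[0]),3,(255,255,0),-1)
p,r=tool()
cv2.circle(big,f(proj('scene',p)[0]),4,(0,255,0),-1)
cv2.imwrite('pics/s8b.png',big)
E
```

```text
(no output)
```

View pics/s8b.png

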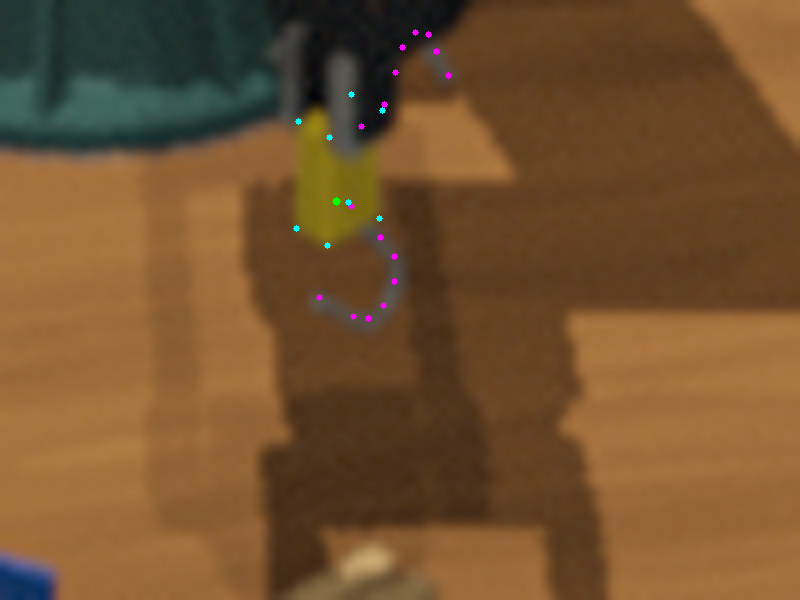

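```bash
cat >> h.py <<'E'
H=np.array([.4546,-.2642,.1103]); YAW=-41.1
nn=np.array([np.cos(np.radians(YAW)),np.sin(np.radians(YAW)),0]); ll=np.array([-nn[1],nn[0],0]); UP=np.array([0,0,1.])
LN=nn*np.cos(np.radians(42))+UP*np.sin(np.radians(42))
def tcp_for_tip(T): return T-.0067*nn+.0336*UP
def tip():
    t=hookw(8,-46.6)-H; return np.array([t@nn,t@ll,t[2]])*1000
E
python3 - <<'E'
from h import *
P=tcp_for_tip(H-.03*LN)
print(P); go([P[0],P[1],.2205],tgt(48.9)); go(P,tgt(48.9)); print(tip())
E
```

```text
[ 0.4328 -0.2451  0.1238]
travel cm (current axes) [-19.8513  14.0755  -0.19  ] turn [-0.0012  0.0041 -0.2976] pos [ 0.5271 -0.0208  0.2179] head 31.8506137585972 z [-0.0039 -0.0017 -1.    ]
travel cm (current axes) [-19.8106  14.0816   9.4773] turn [-0.0012  0.0041 -0.2976] pos [ 0.5271 -0.0208  0.2179] head 31.8506137585972 z [-0.0039 -0.0017 -1.    ]
[-99.0207 228.9553  73.9492]
```

```bash
python3 -m creep '{"travel":[[-2,1.4,0],[-3.5,2.5,0],[-3.6,2.55,0],[-3.6,2.55,0],[-3.6,2.55,0],[-2.3,1.65,0],[-1.25,0.88,0],[0,0,0],[0,0,0],[0,0,0],[0,0,0],[0,0,0]],"turn":[[0,0,0],[0,0,0],[0,0,0],[0,0,0],[0,0,0],[0,0,0],[0,0,0],[0,0.001,-0.0992],[0,0.001,-0.0992],[0,0.001,-0.0992],[0,0,0],[0,0,0]],"jaw":[1.2,1.2,1.2,1.2,1.2,1.2,1.2,1.2,1.2,1.2,1.2,1.2]}' 60
python3 - <<'E'
from h import *
P=tcp_for_tip(H-.03*LN)
go(P,tgt(48.9)); print(tip())
cv2.imwrite('pics/w9.png',arm.camera('wrist'))
go(P,tgt(48.9)); print(tip(),arm.get_obs()['contact_force'])
E
```

```text
time_s: 8.53
ee_pos: [0.4361, -0.2367, 0.2177]
ee_rot: [-0.001, 0.911, 0.412, -0.001]
contact_force: [-0.7, 0.6, 0.2]
gripper_width: 0.0128
travel cm (current axes) [-0.8513  0.3324  9.3874] turn [-0.0032  0.0004 -0.0031] pos [ 0.4361 -0.2367  0.2177] head 48.72254942165064 z [-0.0027  0.0018 -1.    ]
[-25.3982   8.5273  73.7857]
travel cm (current axes) [-0.8643  0.306   9.4133] turn [-0.0026  0.0004 -0.003 ] pos [ 0.4364 -0.2368  0.218 ] head 48.726308361140376 z [-0.0022  0.0015 -1.    ]
[-25.1683   8.6536  74.0462] [ 0.7428  0.5267 -1.4302]
```

View pics/w9.png

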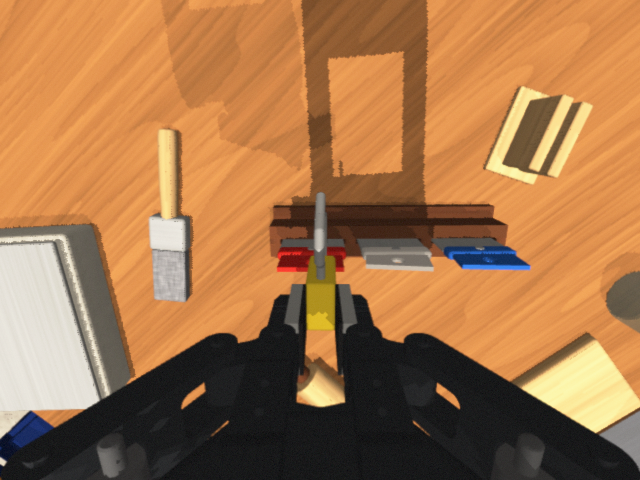

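```bash
python3 -m creep '{"travel":[[-0.3,0.1,1.5],[-0.3,0.1,3],[-0.27,0.1,2.5],[0,0,1.5],[0,0,0.9],[0,0,0],[0,0,0],[0,0,0]],"turn":[[0,0,0],[0,0,-0.003],[0,0,0],[-0.0026,0,0],[0,0,0],[0,0,0],[0,0,0],[0,0,0]],"jaw":[1.2,1.2,1.2,1.2,1.2,1.2,1.2,1.2]}' 60
python3 - <<'E'
from h import *
print(tip(),tool()[0],arm.get_obs()['contact_force'])
w=arm.camera('wrist');s=arm.camera('scene')
cv2.imwrite('pics/w10.png',w);cv2.imwrite('pics/s10.png',s)
crop(s,205,210,80,60,9,'pics/s10a.png')
crop(w,240,190,160,120,5,'pics/w10a.png')
print(tip(),arm.get_obs()['contact_force'],proj('scene',hookw(8,-46.6)),proj('scene',H))
E
```

```text
time_s: 9.25
ee_pos: [0.4344, -0.2463, 0.126]
ee_rot: [0.002, 0.91, 0.415, 0.001]
contact_force: [0.2, -0.4, 0.3]
gripper_width: 0.0125
[-20.1451   0.2576 -17.8866] [ 0.4344 -0.2463  0.126 ] [ 0.2093 -0.3621  0.3182]
[-19.923    0.2522 -17.6359] [0.6882 0.3169 0.331 ] [[231.5056 237.2689]] [[226.7079 235.4757]]
```

View pics/s10a.png

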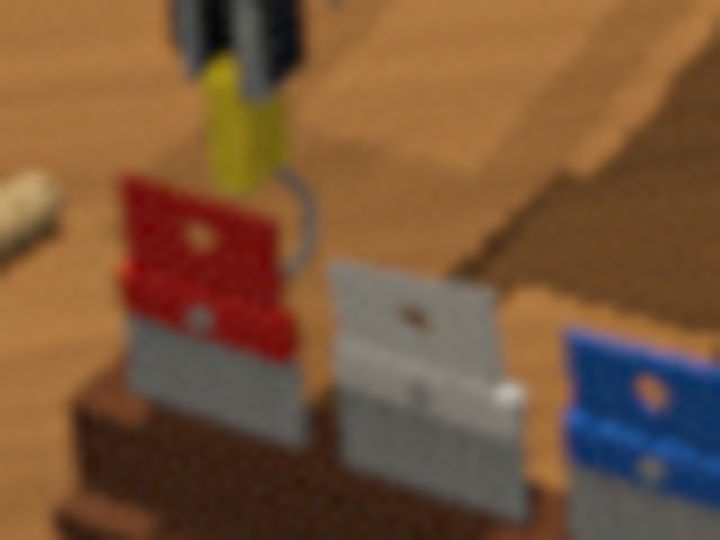

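View pics/w10a.png

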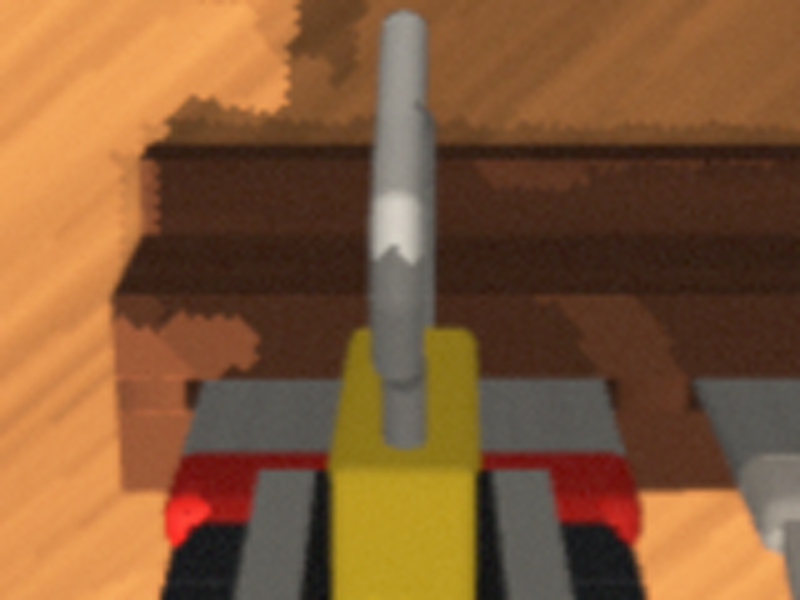

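```bash
python3 -m creep '{"travel":[[0,0.3,-0.27],[0,0.4,-0.36],[0,0.4,-0.36],[0,0.2,-0.18],[0,0.1,-0.09],[0,0,0],[0,0,0]],"turn":[[0,0,0],[0,0,0],[0,0,0],[0,0,0],[0,0,0],[0,0,0],[0,0,0]],"jaw":[1.2,1.2,1.2,1.2,1.2,1.2,1.2]}' 60
python3 - <<'E'
from h import *
o=arm.get_obs();print(tip(),o['contact_force'],o['torque'])
E
```

```text
time_s: 9.93
ee_pos: [0.4441, -0.255, 0.1377]
ee_rot: [0.001, 0.91, 0.415, 0.0]
contact_force: [-0.7, 0.6, -0.8]
gripper_width: 0.0124
[-7.2272  0.078  -6.2113] [-0.6737  0.6486 -0.8051] [ 0.0229 -0.0241 -0.0131]
```

```bash
python3 -m creep '{"travel":[[0,0.07,-0.063],[0,0.07,-0.063],[0,0.07,-0.063],[0,0.07,-0.063],[0,0,0]],"turn":[[0,0,0],[0,0,0],[0,0,0],[0,0,0],[0,0,0]],"jaw":[1.2,1.2,1.2,1.2,1.2]}' 60
python3 - <<'E'
from h import *
o=arm.get_obs();print(tip(),o['contact_force'],o['torque'])
E
```

```text
time_s: 10.35
ee_pos: [0.4465, -0.257, 0.1404]
ee_rot: [0.001, 0.91, 0.415, 0.001]
contact_force: [0.4, -0.7, -0.2]
gripper_width: 0.0128
[-4.0613  0.1229 -3.5251] [ 0.3863 -0.6584 -0.1918] [-0.0102  0.0179  0.0104]
```

```bash
python3 -m creep '{"travel":[[0,0.07,-0.063],[0,0.07,-0.063],[0,0.07,-0.063],[0,0,0]],"turn":[[0,0,0],[0,0,0],[0,0,0],[0,0,0]],"jaw":[1.2,1.2,1.2,1.2]}' 60
python3 - <<'E'
from h import *
o=arm.get_obs();print(tip(),o['contact_force'],o['torque'])
E
python3 -m creep '{"travel":[[0,0.07,-0.063],[0,0.07,-0.063],[0,0,0]],"turn":[[0,0,0],[0,0,0],[0,0,0]],"jaw":[1.2,1.2,1.2]}' 60
python3 - <<'E'
from h import *
o=arm.get_obs();print(tip(),o['contact_force'],o['torque'])
E
```

```text
time_s: 10.68
ee_pos: [0.4481, -0.2584, 0.1423]
ee_rot: [0.001, 0.91, 0.415, 0.001]
contact_force: [0.1, -0.6, -1.0]
gripper_width: 0.0127
[-1.8857  0.1322 -1.5912] [ 0.0598 -0.6231 -0.9651] [-0.0267  0.0084  0.0457]
time_s: 10.93
ee_pos: [0.4492, -0.2593, 0.1435]
ee_rot: [0.001, 0.91, 0.415, 0.001]
contact_force: [-0.0, -0.2, -0.4]
gripper_width: 0.0128
[-0.553   0.1474 -0.3389] [-0.0457 -0.1681 -0.3981] [-0.0858 -0.0452 -0.0028]
```

```bash
python3 -m creep '{"travel":[[0,0.07,-0.063],[0,0.07,-0.063],[0,0,0]],"turn":[[0,0,0],[0,0,0],[0,0,0]],"jaw":[1.2,1.2,1.2]}' 60
python3 - <<'E'
from h import *
o=arm.get_obs();print(tip(),o['contact_force'],o['torque'])
E
python3 -m creep '{"travel":[[0,0.07,-0.063],[0,0.07,-0.063],[0,0,0]],"turn":[[0,0,0],[0,0,0],[0,0,0]],"jaw":[1.2,1.2,1.2]}' 60
python3 - <<'E'
from h import *
o=arm.get_obs();print(tip(),o['contact_force'],o['torque'])
s=arm.camera('scene')
cv2.imwrite('pics/s11.png',s);crop(s,205,210,80,60,9,'pics/s11a.png')
E
```

```text
time_s: 11.18
ee_pos: [0.4502, -0.2602, 0.1448]
ee_rot: [0.001, 0.91, 0.415, 0.001]
contact_force: [1.0, -0.8, -0.8]
gripper_width: 0.0127
[0.8471 0.1512 0.9168] [ 1.0177 -0.7883 -0.847 ] [ 0.008   0.0177 -0.0263]
time_s: 11.43
ee_pos: [0.4512, -0.2611, 0.1461]
ee_rot: [0.001, 0.91, 0.415, 0.001]
contact_force: [0.0, -1.1, -0.9]
gripper_width: 0.0127
[2.237  0.1412 2.1866] [ 0.0186 -1.1431 -0.925 ] [ 0.0065 -0.0063 -0.0482]
```

View pics/s11a.png

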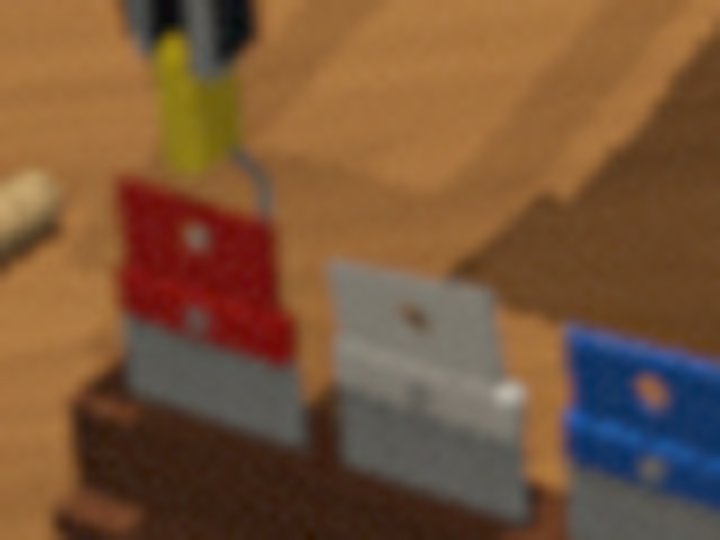

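```bash
python3 -m creep '{"travel":[[0,0.07,-0.063],[0,0.07,-0.063],[0,0.07,-0.063],[0,0,0]],"turn":[[0,0,0],[0,0,0],[0,0,0],[0,0,0]],"jaw":[1.2,1.2,1.2,1.2]}' 60
python3 - <<'E'
from h import *
o=arm.get_obs();print(tip(),o['contact_force'],o['torque'])
E
python3 -m creep '{"travel":[[0,0.07,-0.063],[0,0.07,-0.063],[0,0.07,-0.063],[0,0,0]],"turn":[[0,0,0],[0,0,0],[0,0,0],[0,0,0]],"jaw":[1.2,1.2,1.2,1.2]}' 60
python3 - <<'E'
from h import *
o=arm.get_obs();print(tip(),o['contact_force'],o['torque'])
s=arm.camera('scene')
cv2.imwrite('pics/s12.png',s);crop(s,205,210,80,60,9,'pics/s12a.png')
E
```

```text
time_s: 11.82
ee_pos: [0.4529, -0.2625, 0.148]
ee_rot: [0.001, 0.91, 0.415, 0.001]
contact_force: [-1.0, -0.3, -1.2]
gripper_width: 0.0127
[4.3819 0.1386 4.0891] [-1.0101 -0.3115 -1.198 ] [-0.0133 -0.0176 -0.0123]
time_s: 12.15
ee_pos: [0.4544, -0.2639, 0.1499]
ee_rot: [0.001, 0.91, 0.415, 0.001]
contact_force: [-0.1, -0.3, -0.6]
gripper_width: 0.0126
[6.4615 0.1514 6.    ] [-0.1343 -0.3172 -0.6173] [ 0.0125  0.0145 -0.0031]
```

View pics/s12a.png

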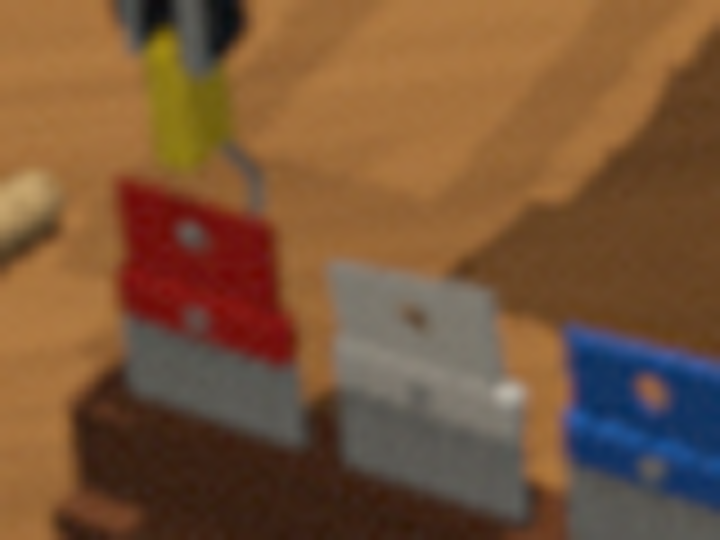

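```bash
python3 -m creep '{"travel":[[0,0.08,-0.072],[0,0.1,-0.09],[0,0.1,-0.09],[0,0.1,-0.09],[0,0.1,-0.09],[0,0,0]],"turn":[[0,0,0],[0,0,0],[0,0,0],[0,0,0],[0,0,0],[0,0,0]],"jaw":[1.2,1.2,1.2,1.2,1.2,1.2]}' 60
python3 - <<'E'
from h import *
o=arm.get_obs();print(tip(),o['contact_force'],o['torque'])
E
python3 -m creep '{"travel":[[0,0.1,-0.09],[0,0.1,-0.09],[0,0.1,-0.09],[0,0.1,-0.09],[0,0,0]],"turn":[[0,0,0],[0,0,0],[0,0,0],[0,0,0],[0,0,0]],"jaw":[1.2,1.2,1.2,1.2,1.2]}' 60
python3 - <<'E'
from h import *
o=arm.get_obs();print(tip(),o['contact_force'],o['torque'])
s=arm.camera('scene')
cv2.imwrite('pics/s13.png',s);crop(s,205,210,80,60,9,'pics/s13a.png')
E
```

```text
time_s: 12.7
ee_pos: [0.4582, -0.2672, 0.1543]
ee_rot: [0.001, 0.91, 0.415, 0.001]
contact_force: [0.4, 0.2, -0.9]
gripper_width: 0.0126
[11.4394  0.1402 10.4245] [ 0.3567  0.2354 -0.9173] [-0.0005 -0.0001  0.0222]
time_s: 13.12
ee_pos: [0.4612, -0.2697, 0.1579]
ee_rot: [0.001, 0.91, 0.415, 0.001]
contact_force: [-0.9, -0.1, -0.7]
gripper_width: 0.0126
[15.4032  0.1712 14.0243] [-0.9466 -0.0509 -0.6648] [-0.0222  0.0131  0.0171]
```

View pics/s13a.png

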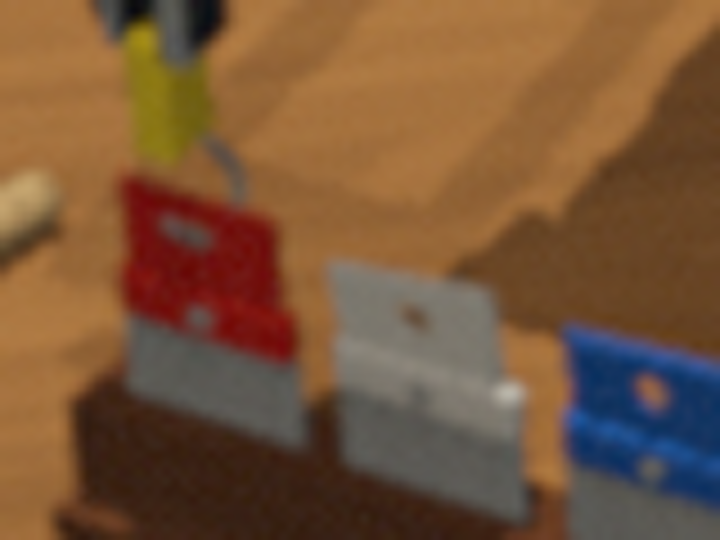

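```bash
python3 -m creep '{"travel":[[0,0.1,-0.06],[0,0.12,-0.068],[0,0.12,-0.068],[0,0.12,-0.068],[0,0.12,-0.068],[0,0.12,-0.06],[0,0,0]],"turn":[[0,0,0],[0,0,0],[0,0,0],[0,0,0],[0,0,0],[0,0,0],[0,0,0]],"jaw":[1.2,1.2,1.2,1.2,1.2,1.2,1.2]}' 60
python3 - <<'E'
from h import *
o=arm.get_obs();print(tip(),o['contact_force'],o['torque'])
E
python3 -m creep '{"travel":[[0,0,-0.1],[0,0,-0.1],[0,0,-0.1],[0,0,-0.1],[0,0,0]],"turn":[[0,0,0],[0,0,0],[0,0,0],[0,0,0],[0,0,0]],"jaw":[1.2,1.2,1.2,1.2,1.2]}' 60
python3 - <<'E'
from h import *
o=arm.get_obs();print(tip(),o['contact_force'],o['torque'])
E
```

```text
time_s: 13.75
ee_pos: [0.4665, -0.2743, 0.1618]
ee_rot: [0.001, 0.91, 0.415, 0.001]
contact_force: [0.5, -0.4, -1.2]
gripper_width: 0.0127
[22.3897  0.213  17.875 ] [ 0.4501 -0.4124 -1.2   ] [-0.0223  0.0343  0.0164]
time_s: 14.17
ee_pos: [0.4661, -0.2739, 0.1657]
ee_rot: [0.001, 0.91, 0.415, 0.0]
contact_force: [0.2, 0.3, -0.4]
gripper_width: 0.0127
[21.8269  0.2273 21.815 ] [ 0.2253  0.2956 -0.3555] [ 0.0143 -0.045  -0.0348]
```

```bash
python3 -m creep '{"travel":[[0,0,-0.1],[0,0,-0.1],[0,0,-0.15],[0,0,-0.15],[0,0,0]],"turn":[[0,0,0],[0,0,0],[0,0,0],[0,0,0],[0,0,0]],"jaw":[1.2,1.2,1.2,1.2,1.2]}' 60
python3 -m creep '{"travel":[[0,0,-0.15],[0,0,-0.15],[0,0,-0.15],[0,0,-0.15],[0,0,0]],"turn":[[0,0,0],[0,0,0],[0,0,0],[0,0,0],[0,0,0]],"jaw":[1.2,1.2,1.2,1.2,1.2]}' 60
python3 - <<'E'
from h import *
o=arm.get_obs();print(tip(),o['contact_force'],o['torque'])
s=arm.camera('scene')
cv2.imwrite('pics/s14.png',s);crop(s,205,210,80,60,9,'pics/s14a.png')
E
```

```text
time_s: 14.58
ee_pos: [0.4662, -0.2741, 0.1709]
ee_rot: [0.001, 0.91, 0.415, 0.001]
contact_force: [0.4, 0.6, -2.6]
gripper_width: 0.0127
time_s: 15.0
ee_pos: [0.4663, -0.2741, 0.177]
ee_rot: [0.001, 0.91, 0.415, 0.001]
contact_force: [0.3, 0.0, -1.4]
gripper_width: 0.013
[22.145   0.2153 33.0844] [ 0.3006  0.0311 -1.4169] [ 0.0167 -0.0178 -0.0246]
```

View pics/s14a.png

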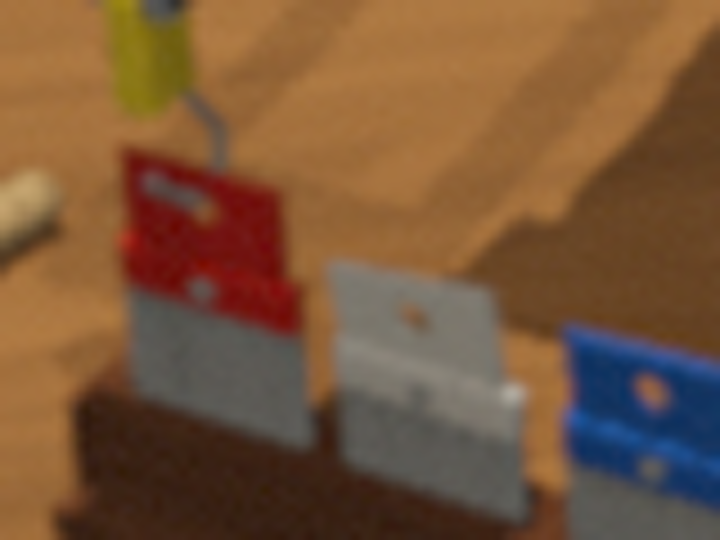

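```bash
python3 -m creep '{"travel":[[0,0,-0.2],[0,0,-0.3],[0,0,-0.4],[0,0,-0.4],[0,0,-0.4],[0,0,-0.4],[0,0,-0.4],[0,0,-0.3],[0,0,-0.2],[0,0,0]],"turn":[[0,0,0],[0,0,0],[0,0,0],[0,0,0],[0,0,0],[0,0,0],[0,0,0],[0,0,0],[0,0,0],[0,0,0]],"jaw":[1.2,1.2,1.2,1.2,1.2,1.2,1.2,1.2,1.2,1.2]}' 60
python3 - <<'E'
from h import *
o=arm.get_obs();print(tip(),o['contact_force'],o['torque'])
s=arm.camera('scene')
cv2.imwrite('pics/s15.png',s);crop(s,195,200,90,68,8.5,'pics/s15a.png')
E
```

```text
time_s: 15.88
ee_pos: [0.4663, -0.2741, 0.2072]
ee_rot: [0.002, 0.91, 0.415, 0.001]
contact_force: [0.0, 0.3, -2.1]
gripper_width: 0.0126
[22.1951  0.2414 63.2916] [ 0.016   0.3381 -2.1158] [ 0.0225 -0.0059  0.0316]
```

View pics/s15a.png

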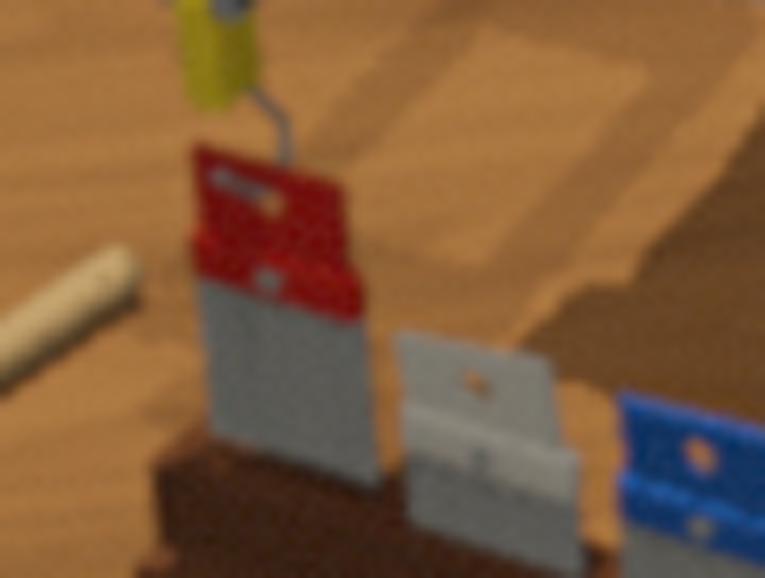

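```bash
python3 -m creep '{"travel":[[0,0,-0.3],[0,0,-0.5],[0,0,-0.8],[0,0,-1],[0,0,-1.2],[0,0,-1.4],[0,0,-1.4],[0,0,-1.2],[0,0,-0.8],[0,0,-0.4],[0,0,-0.2],[0,0,0],[0,0,0],[0,0,0]],"turn":[[0,0,0],[0,0,0],[0,0,0],[0,0,0],[0,0,0],[0,0,0],[0,0,0],[0,0,0],[0,0,0],[0,0,0],[0,0,0],[0,0,0],[0,0,0],[0,0,0]],"jaw":[1.2,1.2,1.2,1.2,1.2,1.2,1.2,1.2,1.2,1.2,1.2,1.2,1.2,1.2]}' 60
python3 - <<'E'
from h import *
o=arm.get_obs();print(tip(),o['contact_force'],o['torque'])
cv2.imwrite('pics/w16.png',arm.camera('wrist'))
s=arm.camera('scene')
cv2.imwrite('pics/s16.png',s);crop(s,180,150,120,120,5,'pics/s16a.png')
# rail target
a=np.array([.680,.261,.24]);b=np.array([.3587,.2733,.24]);d=(a-b)/np.linalg.norm(a-b);h=np.degrees(np.arctan2(d[1],d[0]));print('bar heading',h)
E
```

```text
time_s: 17.1
ee_pos: [0.4655, -0.2734, 0.2978]
ee_rot: [0.0, 0.91, 0.415, 0.0]
contact_force: [0.0, 0.6, -2.2]
gripper_width: 0.0128
[ 20.9907   0.1824 153.9031] [ 0.0168  0.618  -2.2407] [-0.0168 -0.0477 -0.0058]
bar heading -2.192325314399802
```

View pics/s16a.png

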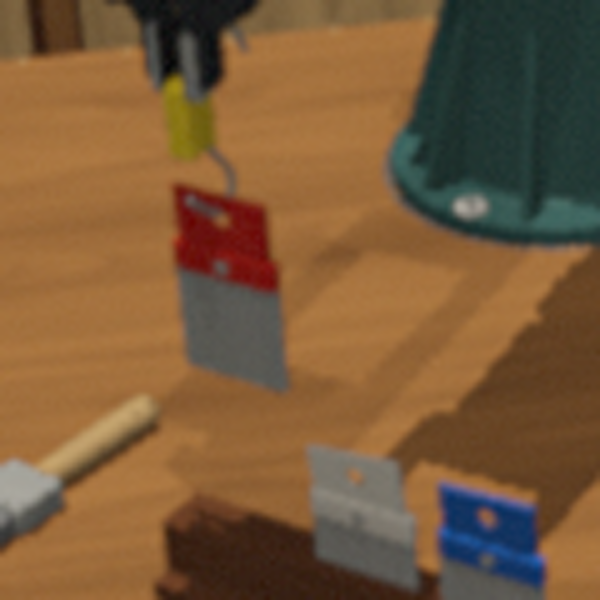

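View pics/w16.png

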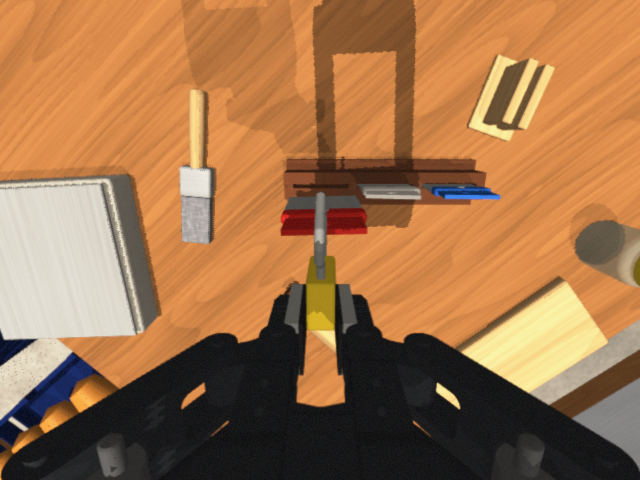

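```bash
python3 -m creep '{"travel":[[0.335,-0.218,0],[0.67,-0.437,0],[1,-0.655,0],[1.34,-0.874,0],[1.76,-1.147,0],[1.76,-1.147,0],[1.76,-1.147,0],[1.76,-1.147,0],[1.76,-1.147,0],[1.76,-1.147,0],[1.76,-1.147,0],[1.76,-1.147,0],[1.76,-1.147,0],[1.76,-1.147,0],[1.76,-1.147,0],[1.76,-1.147,0],[1.76,-1.147,0],[1.76,-1.147,0],[1.34,-0.874,0],[1,-0.655,0]],"turn":[[0,0,0],[0,0,0],[0,0,0],[0,0,0],[0,0,0],[0,0,0],[0,0,0],[0,0,0],[0,0,0],[0,0,0],[0,0,0],[0,0,0],[0,0,0],[0,0,0],[0,0,0],[0,0,0],[0,0,0],[0,0,0],[0,0,0],[0,0,0]],"jaw":[1.2,1.2,1.2,1.2,1.2,1.2,1.2,1.2,1.2,1.2,1.2,1.2,1.2,1.2,1.2,1.2,1.2,1.2,1.2,1.2]}' 60
python3 -m creep '{"travel":[[0.67,-0.437,0],[0.4,-0.27,0],[0.17,-0.1,0],[0,0,0],[0,0,0.2],[0,0,0.4],[0,0,0.5],[0,0,0.6],[0,0,0.6],[0,0,0.6],[0,0,0.6],[0,0,0.6],[0,0,0.5],[0,0,0.4],[0,0,0.2],[0,0,0],[0,0,0]],"turn":[[0,0,0],[0,0,0],[0,0,0.03],[0,0,0.06],[0,0,0.08],[0,0,0.09],[0,0,0.09],[0,0,0.09],[0,0,0.09],[0,0,0.09],[0,0,0.09],[0,0,0.08],[0,0,0.06],[0,0,0.03],[0,0,0.012],[0,0,0],[0,0,0]],"jaw":[1.2,1.2,1.2,1.2,1.2,1.2,1.2,1.2,1.2,1.2,1.2,1.2,1.2,1.2,1.2,1.2,1.2]}' 60
python3 - <<'E'
from h import *
go([.5177,.2308,.245],tgt(-2.2)); print(arm.get_obs()['contact_force'])
cv2.imwrite('pics/w17.png',arm.camera('wrist'))
s=arm.camera('scene');cv2.imwrite('pics/s17.png',s);cv2.imwrite('pics/t17.png',arm.camera('top'))
crop(s,320,100,160,120,5,'pics/s17a.png')
E
```

```text
time_s: 18.87
ee_pos: [0.5145, 0.0874, 0.2981]
ee_rot: [0.001, 0.909, 0.416, 0.001]
contact_force: [-0.5, -0.2, -1.6]
gripper_width: 0.0123
time_s: 20.28
ee_pos: [0.5172, 0.0991, 0.2461]
ee_rot: [0.001, 1.0, -0.018, 0.001]
contact_force: [0.2, -0.1, -3.4]
gripper_width: 0.0127
travel cm (current axes) [ -0.4162 -13.161    0.0898] turn [ 0.0018 -0.0017  0.0034] pos [0.5172 0.0991 0.2461] head -2.0066324141548257 z [ 0.0016 -0.0018 -1.    ]
[ 0.2016 -0.0651 -3.3848]
```

View pics/s17a.png

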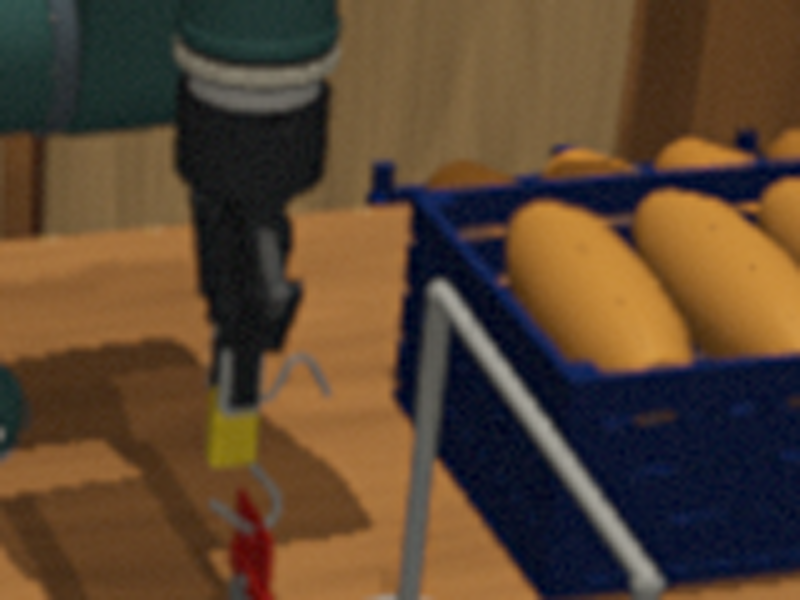

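View pics/w17.png

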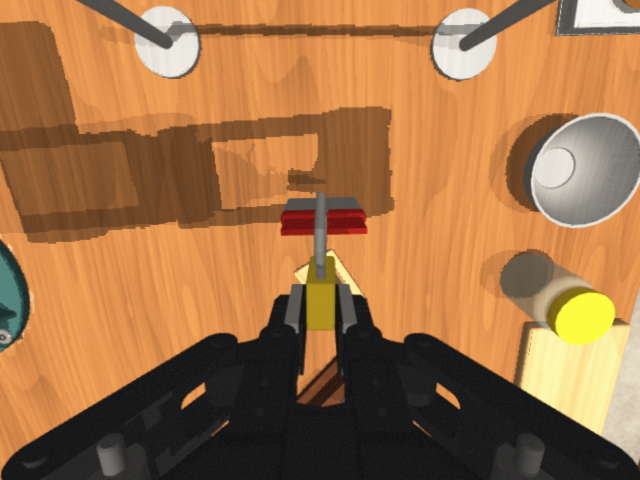

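```bash
python3 -m creep '{"travel":[[0,-0.4,0],[0,-0.8,0],[0,-1.2,0],[0,-1.6,0],[0,-1.6,0],[0,-1.6,0],[0,-1.6,0],[0,-1.4,0],[0,-1.2,0],[0,-0.8,0],[0,-0.5,0],[0,-0.3,0],[0,-0.16,0],[0,0,0],[0,0,0],[0,0,0]],"turn":[[0,0,0.003],[0,0,0],[0,0,0],[0,0,0],[0,0,0],[0,0,0],[0,0,0],[0,0,0],[0,0,0],[0,0,0],[0,0,0],[0,0,0],[0,0,0],[0,0,0],[0,0,0],[0,0,0]],"jaw":[1.2,1.2,1.2,1.2,1.2,1.2,1.2,1.2,1.2,1.2,1.2,1.2,1.2,1.2,1.2,1.2]}' 60
python3 - <<'E'
from h import *
go([.5177,.2308,.245],tgt(-2.2)); print(arm.get_obs()['contact_force'])
w=arm.camera('wrist');cv2.imwrite('pics/w18.png',w)
s=arm.camera('scene');cv2.imwrite('pics/s18.png',s);t=arm.camera('top');cv2.imwrite('pics/t18.png',t)
crop(s,370,110,110,120,5,'pics/s18a.png');crop(t,140,180,120,100,6,'pics/t18a.png')
E
```

```text
time_s: 21.77
ee_pos: [0.5224, 0.2304, 0.2459]
ee_rot: [0.001, 1.0, -0.02, 0.001]
contact_force: [0.0, -1.5, -2.1]
gripper_width: 0.0128
travel cm (current axes) [-0.4695 -0.0262  0.0854] turn [ 0.0018 -0.0017 -0.0008] pos [0.5224 0.2304 0.2459] head -2.24777215235719 z [ 0.0017 -0.0019 -1.    ]
[ 0.0292 -1.4817 -2.0611]
```

View pics/s18a.png

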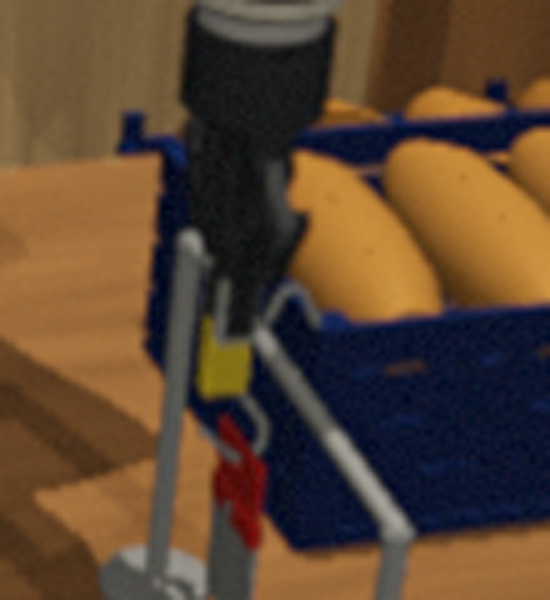

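View pics/w18.png

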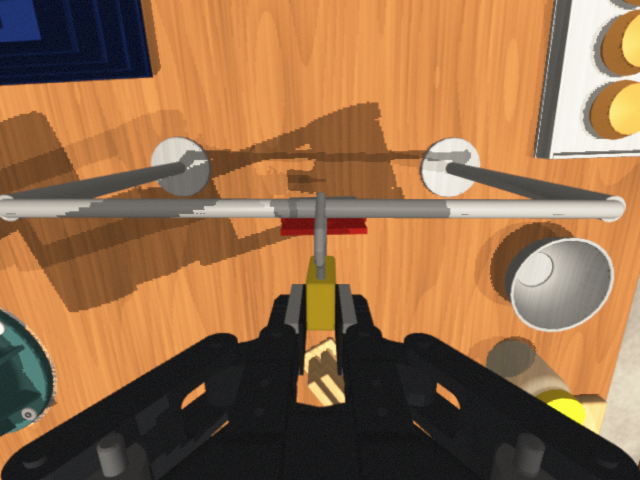

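View pics/t18a.png

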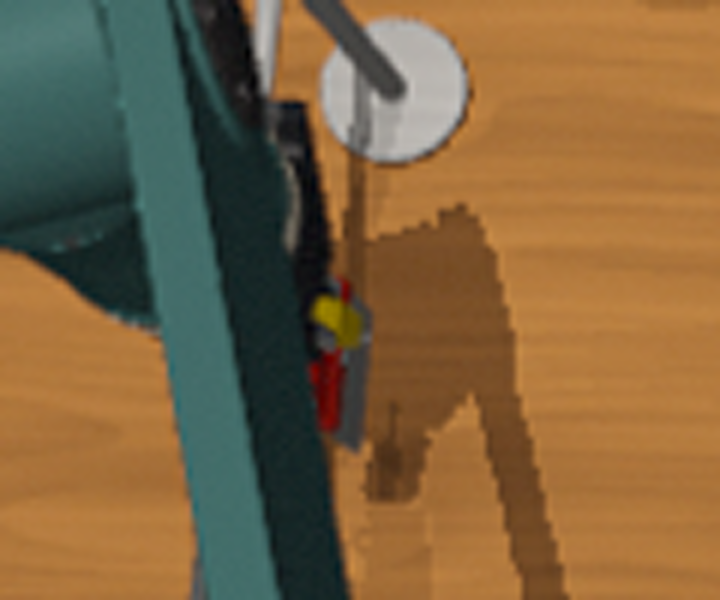

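```bash
python3 - <<'E'
from h import *
w=cv2.imread('pics/w18.png');crop(w,240,170,160,120,5,'pics/w18a.png')
for u,v in((100,208),(260,208),(400,209),(560,208.5)):
    X=atz('wrist',(u,v),.24);p,r=tool();print(u,X,r.inv().apply(X-p)*1000)
E
```

```text
100 [0.4084 0.2737 0.24  ] [-115.6318  -38.631     5.6422]
260 [0.4922 0.2703 0.24  ] [-31.6848 -38.5051   5.7967]
400 [0.5652 0.2669 0.24  ] [ 41.3966 -37.9569   5.932 ]
560 [0.6498 0.2639 0.24  ] [125.9872 -38.3107   6.087 ]
```

View pics/w18a.png

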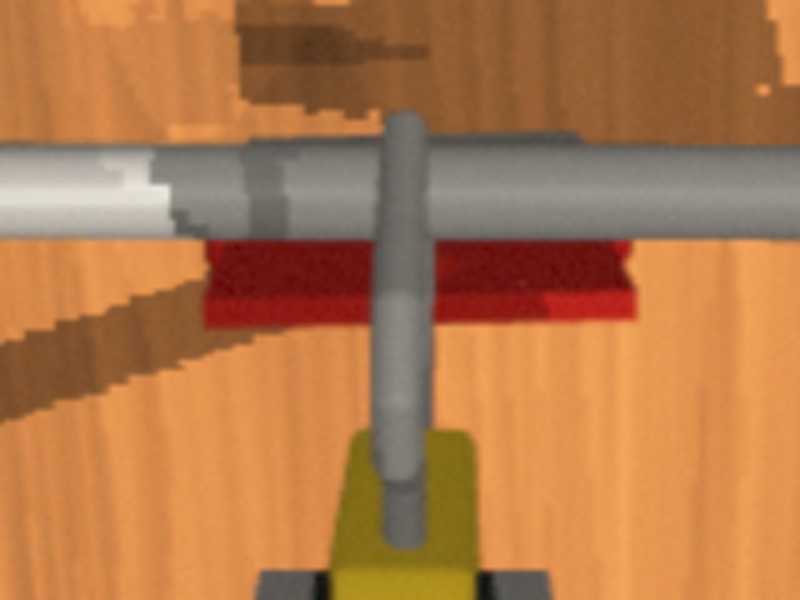

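```bash
python3 - <<'E'
from h import *
p,r=tool()
for n,(u,v),h in [('tip end',(403,113),13),('sleeve near top edge',(403,570),18)]:
    X=atz('wrist',(240+u/5-.4,170+v/5-.4),p[2]+.013+h/1000);print(n,r.inv().apply(X-p)*1000)
# rail from scene & top at x=.52 earlier pics
for n,uvs in [('scene0',[(380+250/3.6-.4,145+258/3.6-.4),(380+100/3.6-.4,145+48/3.6-.4)])]:
    A,B=[atz('scene',q,.24) for q in uvs];t=(.5224-B[0])/(A[0]-B[0]);print(A,B,(B+t*(A-B)))
s=cv2.imread('pics/s18.png')
P=proj('scene',[hookw(*q) for q in HOOK]);B=proj('scene',[[.45,.2687,.24],[.5224,.2658,.24],[.5224,.2688,.24]])
big=cv2.resize(s[150:230,395:475],None,fx=7.5,fy=7.5,interpolation=cv2.INTER_CUBIC)
f=lambda u:tuple(int(t) for t in ((u[0]-395+.5)*7.5,(u[1]-150+.5)*7.5))
for a in P: cv2.circle(big,f(a),2,(255,0,255),-1)
for a in B: cv2.circle(big,f(a),2,(0,255,0),-1)
cv2.imwrite('pics/s18b.png',big)
E
```

```text
tip end [ -0.3339 -51.9538 -26.0838]
sleeve near top edge [ -0.3279 -12.4322 -31.0206]
[0.6823 0.2602 0.24  ] [0.3619 0.2735 0.24  ] [0.5224 0.2668 0.24  ]
```

View pics/s18b.png

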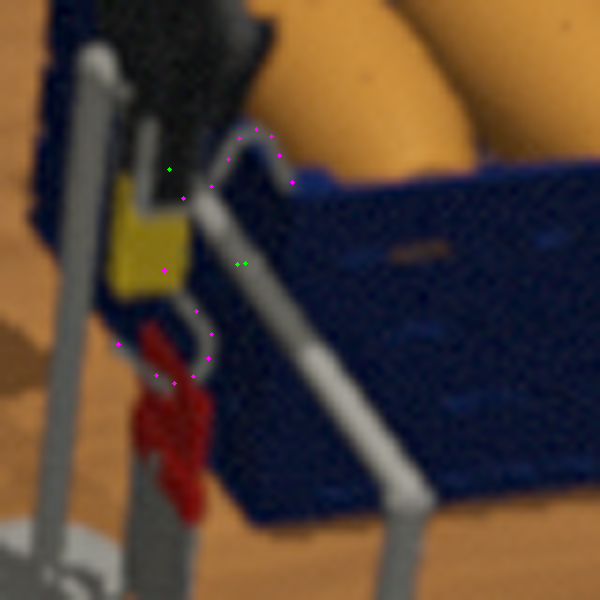

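```bash
python3 -m creep '{"travel":[[0,-0.1,0],[0,-0.13,0],[0,-0.05,0.2],[0,0,0.3],[0,0,0.4],[0,0,0.5],[0,0,0.4],[0,0,0.2],[0,0,0.1],[0,0,0],[0,0,0]],"turn":[[0,0,0],[0,0,0],[0,0,0],[0,0,0],[0,0,0],[0,0,0],[0,0,0],[0,0,0],[0,0,0],[0,0,0],[0,0,0]],"jaw":[1.2,1.2,1.2,1.2,1.2,1.2,1.2,1.2,1.2,1.2,1.2]}' 60
python3 - <<'E'
from h import *
print(tool()[0],arm.get_obs()['contact_force'])
w=arm.camera('wrist');cv2.imwrite('pics/w19.png',w)
s=arm.camera('scene');cv2.imwrite('pics/s19.png',s)
a=cv2.resize(s[150:230,395:475],None,fx=5,fy=5,interpolation=cv2.INTER_CUBIC);b=cv2.resize(w[170:270,270:370],None,fx=4,fy=4,interpolation=cv2.INTER_CUBIC)
cv2.imwrite('pics/c19.png',np.hstack([a,b]))
E
```

```text
time_s: 22.83
ee_pos: [0.5226, 0.2337, 0.2248]
ee_rot: [0.001, 1.0, -0.019, 0.001]
contact_force: [-0.2, 0.0, -1.8]
gripper_width: 0.0128
[0.5226 0.2337 0.2248] [-0.1918  0.0294 -1.7526]
```

View pics/c19.png

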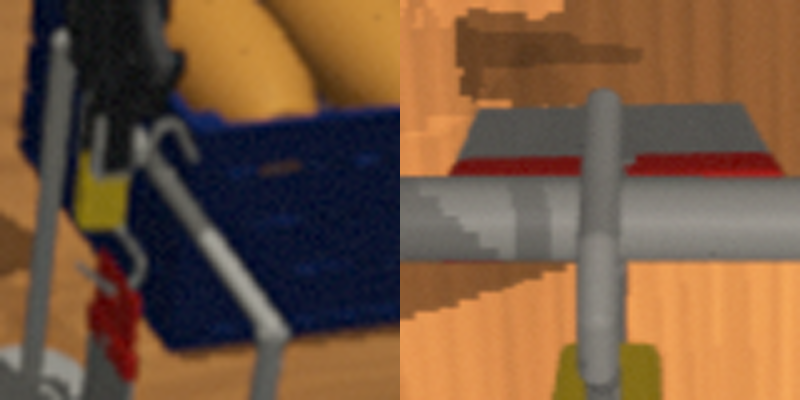

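```bash
python3 - <<'E'
from h import *
p,r=tool()
print(r.inv().apply(atz('wrist',(320,170+219/4-.4),.24)-p)*1000)
E
python3 -m creep '{"travel":[[0,0,0.2],[0,0,0.4],[0,0,0.4],[0,0,0.4],[0,0,0.3],[0,0,0.2],[0,0,0.1],[0,0,0],[0,0,0]],"turn":[[0,0,0],[0,0,0],[0,0,0],[0,0,0],[0,0,0],[0,0,0],[0,0,0],[0,0,0],[0,0,0]],"jaw":[1.2,1.2,1.2,1.2,1.2,1.2,1.2,1.2,1.2]}' 60
python3 - <<'E'
from h import *
print(tool()[0],arm.get_obs()['contact_force'])
w=arm.camera('wrist');cv2.imwrite('pics/w20.png',w)
s=arm.camera('scene');cv2.imwrite('pics/s20.png',s)
a=cv2.resize(s[150:230,395:475],None,fx=5,fy=5,interpolation=cv2.INTER_CUBIC);b=cv2.resize(w[170:270,270:370],None,fx=4,fy=4,interpolation=cv2.INTER_CUBIC)
cv2.imwrite('pics/c20.png',np.hstack([a,b]))
E
```

```text
[ -0.4279 -35.1337 -14.9589]
time_s: 23.68
ee_pos: [0.5226, 0.2337, 0.2048]
ee_rot: [0.001, 1.0, -0.019, 0.001]
contact_force: [0.5, -0.7, -2.2]
gripper_width: 0.0128
[0.5226 0.2337 0.2048] [ 0.498  -0.7196 -2.24  ]
```

View pics/c20.png

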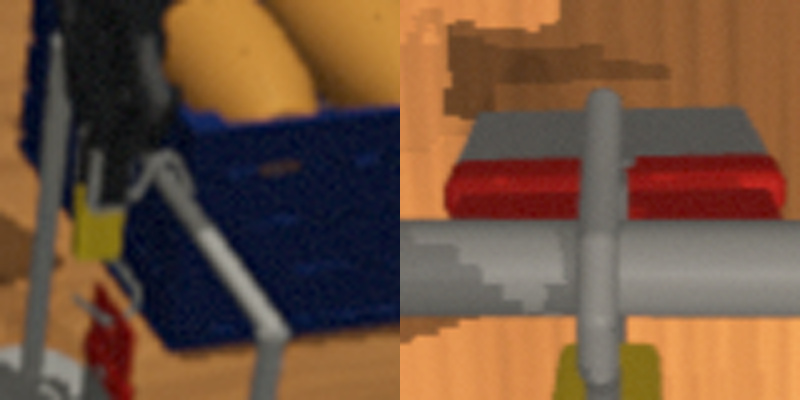

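```bash
python3 -m creep '{"travel":[[0,0,0.1],[0,0,0.1],[0,0,0.1],[0,0,0.1],[0,0,0]],"turn":[[0,0,0],[0,0,0],[0,0,0],[0,0,0],[0,0,0]],"jaw":[1.2,1.2,1.2,1.2,1.2]}' 60
python3 -m creep '{"travel":[[0,0,0.07],[0,0,0.07],[0,0,0]],"turn":[[0,0,0],[0,0,0],[0,0,0]],"jaw":[1.2,1.2,1.2]}' 60
```

```text
time_s: 24.2
ee_pos: [0.5223, 0.2336, 0.2006]
ee_rot: [0.001, 1.0, -0.019, 0.001]
contact_force: [0.5, 0.2, -2.7]
gripper_width: 0.0125
time_s: 24.45
ee_pos: [0.5226, 0.2338, 0.1995]
ee_rot: [0.001, 1.0, -0.019, 0.001]
contact_force: [0.6, -0.7, -1.3]
gripper_width: 0.0127
```

```bash
python3 -m creep '{"travel":[[0,0,-0.1],[0,-0.103,0.084],[0,-0.103,0.084],[0,-0.103,0.084],[0,-0.103,0.084],[0,-0.103,0.084],[0,-0.103,0.084],[0,-0.103,0.084],[0,-0.103,0.084],[0,-0.103,0.084],[0,-0.103,0.084],[0,0,0],[0,0,0]],"turn":[[0,0,0],[0.0245,0,0],[0.0245,0,0],[0.0245,0,0],[0.0245,0,0],[0.0245,0,0],[0.0245,0,0],[0.0245,0,0],[0.0245,0,0],[0.0245,0,0],[0.0245,0,0],[0,0,0],[0,0,0]],"jaw":[1.2,1.2,1.2,1.2,1.2,1.2,1.2,1.2,1.2,1.2,1.2,1.2,1.2]}' 60
python3 - <<'E'
from h import *
o=arm.get_obs();print(tool()[0],tool()[1].apply([0,0,1]),o['contact_force'],'crown',hookw(-34,28))
w=arm.camera('wrist');cv2.imwrite('pics/w21.png',w)
s=arm.camera('scene');cv2.imwrite('pics/s21.png',s)
o=arm.get_obs();print(o['contact_force'])
a=cv2.resize(s[150:230,395:475],None,fx=5,fy=5,interpolation=cv2.INTER_CUBIC);b=cv2.resize(w[170:270,270:370],None,fx=4,fy=4,interpolation=cv2.INTER_CUBIC)
cv2.imwrite('pics/c21.png',np.hstack([a,b]))
E
```

```text
time_s: 25.53
ee_pos: [0.523, 0.2442, 0.1932]
ee_rot: [-0.121, 0.992, -0.02, 0.003]
contact_force: [-0.4, -0.2, -2.6]
gripper_width: 0.0127
[0.523  0.2442 0.1932] [ 0.0111  0.2406 -0.9706] [-0.4024 -0.1573 -2.6443] crown [0.5239 0.2685 0.2415]
[ 0.562  -0.1827 -2.1115]
```

View pics/c21.png

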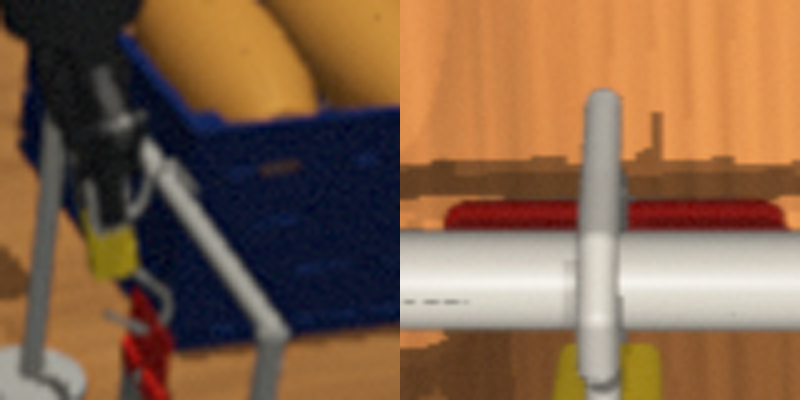

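```bash
python3 -m creep '{"travel":[[0,0.012,0.0485],[0,0.012,0.0485],[0,0.012,0.0485],[0,0,0]],"turn":[[0,0,0],[0,0,0],[0,0,0],[0,0,0]],"jaw":[1.2,1.2,1.2,1.2]}' 60
python3 -m creep '{"travel":[[0,0.012,0.0485],[0,0.012,0.0485],[0,0,0]],"turn":[[0,0,0],[0,0,0],[0,0,0]],"jaw":[1.2,1.2,1.2]}' 60
python3 - <<'E'
from h import *
for i in range(3):
    o=arm.get_obs();print(o['contact_force'],'crown',hookw(-34,28));w=arm.camera('wrist')
E
```

```text
time_s: 25.97
ee_pos: [0.5232, 0.2451, 0.192]
ee_rot: [-0.122, 0.992, -0.019, 0.003]
contact_force: [-1.2, 0.6, 1.5]
gripper_width: 0.0129
time_s: 26.22
ee_pos: [0.5233, 0.2453, 0.1914]
ee_rot: [-0.122, 0.992, -0.019, 0.004]
contact_force: [-1.1, 2.1, 4.6]
gripper_width: 0.0126
[-1.071   2.0841  4.5511] crown [0.5241 0.2697 0.2398]
[-1.3514  1.7842  5.199 ] crown [0.5241 0.2696 0.2398]
[-1.7008  1.1153  4.6207] crown [0.5241 0.2696 0.2398]
```

```bash
python3 -m creep '{"travel":[[0,-0.01,-0.04],[0,-0.006,-0.02],[0,0,0]],"turn":[[0,0,0],[0,0,0],[0,0,0]],"jaw":[1.2,1.2,1.2]}' 60
python3 - <<'E'
from h import *
for i in range(3):
    o=arm.get_obs();print(o['contact_force'],'crown',hookw(-34,28));w=arm.camera('wrist')
E
```

```text
time_s: 26.62
ee_pos: [0.5232, 0.2451, 0.1917]
ee_rot: [-0.122, 0.992, -0.019, 0.003]
contact_force: [-0.4, 2.2, 3.7]
gripper_width: 0.0129
[-0.4484  2.1555  3.6879] crown [0.524  0.2694 0.24  ]
[-0.4449  2.1769  4.651 ] crown [0.5241 0.2694 0.24  ]
[-0.1479  2.7968  5.4206] crown [0.524  0.2694 0.2399]
```

```bash
python3 -m creep '{"travel":[[0,-0.01,-0.04],[0,-0.006,-0.02],[0,0,0],[0,0,0]],"turn":[[0,0,0],[0,0,0],[0,0,0],[0,0,0]],"jaw":[1.2,1.2,1.2,1.2]}' 60
python3 - <<'E'
from h import *
for i in range(2):
    o=arm.get_obs();print(o['contact_force'],'crown',hookw(-34,28));w=arm.camera('wrist')
E
```

```text
time_s: 27.1
ee_pos: [0.5231, 0.2449, 0.1919]
ee_rot: [-0.121, 0.992, -0.019, 0.003]
contact_force: [-0.0, 3.8, 2.7]
gripper_width: 0.0125
[-0.0408  3.7699  2.6914] crown [0.5239 0.2692 0.2402]
[0.5197 3.4179 2.4977] crown [0.5239 0.2692 0.2403]
```

```bash
python3 -m creep '{"travel":[[0,-0.04,0],[0,-0.04,0],[0,0,0],[0,0,0]],"turn":[[0,0,0],[0,0,0],[0,0,0],[0,0,0]],"jaw":[1.2,1.2,1.2,1.2]}' 60
python3 - <<'E'
from h import *
for i in range(2):
    o=arm.get_obs();print(o['contact_force'],'crown',hookw(-34,28));w=arm.camera('wrist')
E
```

```text
time_s: 27.53
ee_pos: [0.523, 0.2451, 0.1919]
ee_rot: [-0.121, 0.992, -0.019, 0.003]
contact_force: [0.3, 0.1, 1.2]
gripper_width: 0.0128
[0.3485 0.1011 1.2183] crown [0.5238 0.2695 0.2402]
[-0.611   0.0622  1.2341] crown [0.5238 0.2695 0.2402]
```

```bash
python3 -m creep '{"travel":[[0,0,0],[0,0,0],[0,0,0],[0,0,0],[0,0,0],[0,0,0],[0,0,0],[0,0,0]],"turn":[[0,0,0],[0,0,0],[0,0,0],[0,0,0],[0,0,0],[0,0,0],[0,0,0],[0,0,0]],"jaw":[1.25,1.35,1.45,1.6,1.8,2.1,2.5,3]}' 20
python3 - <<'E'
from h import *
o=arm.get_obs();print(o['contact_force'],o['gripper_width'])
w=arm.camera('wrist');cv2.imwrite('pics/w22.png',w)
s=arm.camera('scene');cv2.imwrite('pics/s22.png',s)
a=cv2.resize(s[150:250,380:480],None,fx=4,fy=4,interpolation=cv2.INTER_CUBIC);b=cv2.resize(w[170:370,220:420],None,fx=2,fy=2,interpolation=cv2.INTER_CUBIC)
cv2.imwrite('pics/c22.png',np.hstack([a,b]))
E
```

```text
time_s: 28.3
ee_pos: [0.5229, 0.2456, 0.1921]
ee_rot: [-0.121, 0.992, -0.019, 0.003]
contact_force: [0.2, 0.1, 1.1]
gripper_width: 0.0303
[0.1845 0.1013 1.0821] 0.030282811197389188
```

View pics/c22.png

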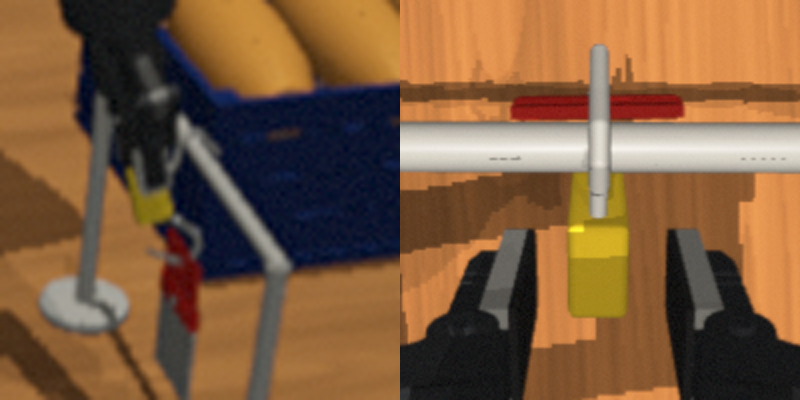

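```bash
python3 -m creep '{"travel":[[0,0,0],[0,0,0],[0,0,-0.5],[0,0,-1],[0,0,-1.5],[0,0,-2],[0,0,-2.5],[0,0,-3],[0,0,-3],[0,0,-2],[0,0,-1],[0,0,0]],"turn":[[0,0,0],[0,0,0],[0,0,0],[0,0,0],[0,0,0],[0,0,0],[0,0,0],[0,0,0],[0,0,0],[0,0,0],[0,0,0],[0,0,0]],"jaw":[3.5,4,4.5,5,5,5,5,5,5,5,5,5]}' 20
python3 - <<'E'
from h import *
o=arm.get_obs();print(o['contact_force'],o['ee_pos'],o['time_s'])
def sh(k):
    w=arm.camera('wrist');s=arm.camera('scene')
    cv2.imwrite(f'pics/w{k}.png',w);cv2.imwrite(f'pics/s{k}.png',s)
    a=cv2.resize(s[150:250,380:480],None,fx=4,fy=4,interpolation=cv2.INTER_CUBIC);b=cv2.resize(w[140:340,220:420],None,fx=2,fy=2,interpolation=cv2.INTER_CUBIC)
    return np.hstack([a,b])
A=sh(23);cv2.imwrite('pics/c23.png',A)
E
```

```text
time_s: 29.4
ee_pos: [0.5227, 0.2055, 0.3556]
ee_rot: [-0.122, 0.992, -0.019, 0.006]
contact_force: [0.6, 0.2, 0.7]
gripper_width: 0.0497
[0.5542 0.1608 0.7323] [0.5227 0.2055 0.3556] 29.4
```

View pics/c23.png

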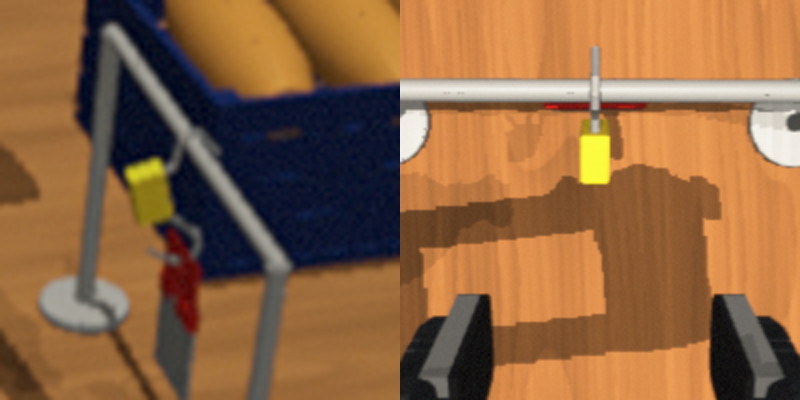

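Hung, with the gripper well clear. I'll wait a few seconds to see whether it stays still and check the rest of the scene.

```bash
python3 -m creep '{"travel":[[0,0,0],[0,0,0],[0,0,0],[0,0,0],[0,0,0],[0,0,0],[0,0,0],[0,0,0],[0,0,0],[0,0,0],[0,0,0],[0,0,0],[0,0,0],[0,0,0],[0,0,0],[0,0,0],[0,0,0],[0,0,0],[0,0,0],[0,0,0]],"turn":[[0,0,0],[0,0,0],[0,0,0],[0,0,0],[0,0,0],[0,0,0],[0,0,0],[0,0,0],[0,0,0],[0,0,0],[0,0,0],[0,0,0],[0,0,0],[0,0,0],[0,0,0],[0,0,0],[0,0,0],[0,0,0],[0,0,0],[0,0,0]],"jaw":[5,5,5,5,5,5,5,5,5,5,5,5,5,5,5,5,5,5,5,5]}' 20
python3 - <<'E'
from h import *
ims=[arm.camera('wrist') for _ in range(6)]+[]
ss=[arm.camera('scene') for _ in range(2)]
cv2.imwrite('pics/s24.png',ss[0]);cv2.imwrite('pics/w24.png',ims[0])
r=(slice(140,240),slice(280,360))
print('wrist frame diffs',[float(np.abs(ims[0][r].astype(int)-i[r]).mean().round(2)) for i in ims[1:]],'vs w23',np.abs(cv2.imread('pics/w23.png')[r].astype(int)-ims[0][r]).mean())
r=(slice(150,260),slice(380,480));print('scene',np.abs(cv2.imread('pics/s23.png')[r].astype(int)-ss[0][r]).mean(),np.abs(ss[1][r].astype(int)-ss[0][r]).mean())
print(arm.get_obs()['time_s'])
E
```

```text
time_s: 31.17
ee_pos: [0.5212, 0.2058, 0.3523]
ee_rot: [-0.121, 0.992, -0.019, 0.003]
contact_force: [-0.8, -0.0, 0.2]
gripper_width: 0.05
wrist frame diffs [1.29, 1.3, 1.32, 1.31, 1.31] vs w23 7.481208333333333
scene 1.7593030303030304 1.7215757575757575
31.5667
```

View pics/s24.png

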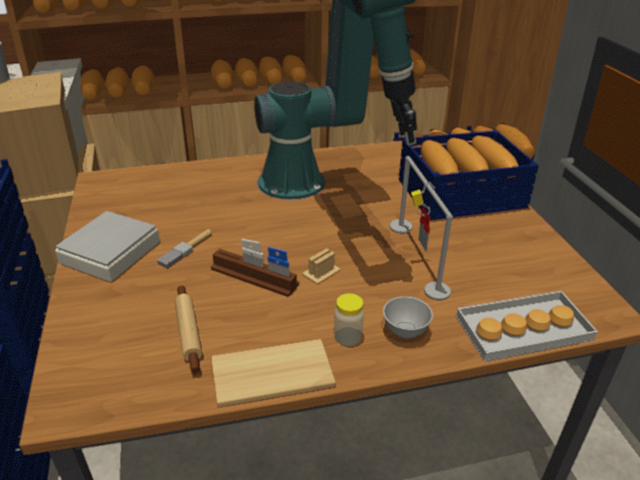

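The scene picture shows the hook on the bar at about (420,198), with the red scraper hanging still at (424,230). Frame differences are at noise level. The white and blue scrapers, jar, bowl, brush and rolling pin haven't moved.

```bash
python3 -c "
from rig import arm
print(arm.hand_in())"
```

```text
the job is handed in; nothing more can be done
None
```

The red scraper is hanging on the rail from the S-hook, with the hook released and the gripper about 16 cm clear. I handed the job in at about 31.6 s of the 70 s allowed.

- **Finding the hole:** I located it from two wrist views. The tip went through on the first try, with the force reading never above about 1.5 N. I lifted the scraper straight out of the rack with the hook alone.
- **Setting on the bar:** I tilted the hook about 14° to match how I expected it to hang, then lowered it. At first contact the load on the bar peaked at roughly 7 N, and the bar also pushed about 3.5 N sideways. I eased both off to about 3 N vertical and no sideways force, then let go.
- **Last checks:** Successive pictures about 2 s after I backed the gripper off differed only by image noise, so the hook and scraper were still. The white and blue scrapers and the bystanders looked unmoved in the scene view.
- **Unclear readings:** An earlier wrist picture differed more from the later ones, which I put down to the arm still settling a few millimetres; the scene view showed no change. When I closed the gripper on the hook in its stand, the wrist force read 2.7 N upward, which I did not trace; it was gone after the lift.

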